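# Fill the spice caddy and stack the emptied tray

## Task

Gather all the black-capped spice jars into the wooden four-place caddy, one standing upright and fully down in each place, and leave the red-capped jars where they stand. When the caddy is full, take the white two-place tray that has been emptied and stack it squarely on the other white tray, so that its pads sit down in the pockets below.

Things in the scene. Friction and masses are not known exactly. Their poses are not given: they have to be found in the camera images.
- caddy: wooden caddy, too heavy to shift, light with a dark foot, 70 mm (its x) by 250 mm (its y), 34 mm tall. Origin at the centre of its underside, z up. Four round pockets in a row, 48 mm in diameter and 26 mm deep (floor 8 mm above the origin), centred at x = 0 and y = -87, -29, +29 and +87 mm. One of them already holds a black-capped jar.
- tray_used: white two-place tray, 60 mm (its x) by 120 mm (y), 40 mm tall, 160 g; origin: centre of underside. Round pockets 48 mm wide, 26 mm deep (floor 14 mm above origin) at y = -29 and +29 mm. Stands on two pads, 39 mm wide, 4 mm high, under the pockets; stacked on a like tray, long sides aligned, they enter its pockets, origin 36 mm above its. At the start it holds one black-capped jar.
- tray_empty: white two-place tray, 60 mm (its x) by 120 mm (y), 40 mm tall, 160 g; origin: centre of underside. Round pockets 48 mm wide, 26 mm deep (floor 14 mm above origin) at y = -29 and +29 mm. Stands on two pads, 39 mm wide, 4 mm high, under the pockets; stacked on a like tray, long sides aligned, they enter its pockets, origin 36 mm above its. It is empty at the start and is the one to stack on.
- jar_home: a round glass spice jar with a black screw cap, 41 mm in diameter, 105 mm tall, 110 g, standing upright; origin at the centre of its underside, z up. It already stands in the caddy and stays there.
- jar_tray: a round glass spice jar with a black screw cap, 41 mm in diameter, 105 mm tall, 110 g, standing upright; origin at the centre of its underside, z up. At the start it stands in a pocket of tray_used.
- jar_a: a round glass spice jar with a black screw cap, 41 mm in diameter, 105 mm tall, 110 g, standing upright; origin at the centre of its underside, z up. At the start it stands loose on the worktop.
- jar_b: a round glass spice jar with a black screw cap, 41 mm in diameter, 105 mm tall, 110 g, standing upright; origin at the centre of its underside, z up. At the start it stands loose on the worktop.
- red_a: a look-alike spice jar with a red cap, 45 mm in diameter, 106 mm tall, standing loose on the worktop; it is to be left where it is. Origin at the centre of its underside.
- red_b: a look-alike spice jar with a red cap, 45 mm in diameter, 106 mm tall, standing loose on the worktop; it is to be left where it is. Origin at the centre of its underside.
Mind the look-alikes: they are no part of the job. What is shaped like the jar_b but blue is not meant.

How it is judged:
On the way, in this order (a step that is already met when the one before it is completed fails the run):
1. all four black-capped jars stand seated in the caddy's pockets, one in each (x of jar_home in the frame of caddy between -0.008 and 0.008 m and z of jar_home in the frame of caddy between 0.003 and 0.013 m and angle between each of jar_home, jar_tray, jar_a, jar_b's own z axis and vertical below 0.15 rad and (y of jar_home in the frame of caddy between -0.095 and -0.079 m or y of jar_home in the frame of caddy between -0.037 and -0.021 m or y of jar_home in the frame of caddy between 0.021 and 0.037 m or y of jar_home in the frame of caddy between 0.079 and 0.095 m) and x of jar_tray in the frame of caddy between -0.008 and 0.008 m and z of jar_tray in the frame of caddy between 0.003 and 0.013 m and (y of jar_tray in the frame of caddy between -0.095 and -0.079 m or y of jar_tray in the frame of caddy between -0.037 and -0.021 m or y of jar_tray in the frame of caddy between 0.021 and 0.037 m or y of jar_tray in the frame of caddy between 0.079 and 0.095 m) and x of jar_a in the frame of caddy between -0.008 and 0.008 m and z of jar_a in the frame of caddy between 0.003 and 0.013 m and (y of jar_a in the frame of caddy between -0.095 and -0.079 m or y of jar_a in the frame of caddy between -0.037 and -0.021 m or y of jar_a in the frame of caddy between 0.021 and 0.037 m or y of jar_a in the frame of caddy between 0.079 and 0.095 m) and x of jar_b in the frame of caddy between -0.008 and 0.008 m and z of jar_b in the frame of caddy between 0.003 and 0.013 m and (y of jar_b in the frame of caddy between -0.095 and -0.079 m or y of jar_b in the frame of caddy between -0.037 and -0.021 m or y of jar_b in the frame of caddy between 0.021 and 0.037 m or y of jar_b in the frame of caddy between 0.079 and 0.095 m)), for 0.2 s.
2. the emptied tray sits stacked on the other tray (x of tray_used in the frame of tray_empty between -0.008 and 0.008 m and y of tray_used in the frame of tray_empty between -0.008 and 0.008 m and z of tray_used in the frame of tray_empty between 0.032 and 0.0385 m and angle between the y axis of tray_used and the y axis of tray_empty, either way round below 0.12 rad and angle between each of tray_used, tray_empty's own z axis and vertical below 0.06 rad and height (world z) of tray_empty below 0.006 m), for 0.2 s.
At the end, for the whole second after the job is handed in: Each black-capped jar stands in its own caddy pocket (8 mm, height 5 mm, tilt 0.15 rad); the emptied tray lies on the other, which stands on the worktop (centres 8 mm, aligned 0.12 rad, origin 32-38.5 mm above, level 0.06 rad); all at rest; red-capped jars within 20 mm of their start (all of step 1 and all of step 2 and linear speed of each of jar_home, jar_tray, jar_a, jar_b, tray_used, tray_empty below 0.02 m/s and distance of each of red_a, red_b from where it was at the start of the episode below 0.02 m); the robot touches nothing.
It fails at once if a red-capped jar is moved by more than 20 mm (distance of any of red_a, red_b from where it was at the start of the episode above 0.02 m).
It also fails if it takes over 99 s, if anything falls off the work surface, if the arm or the gripper's body presses on something with over 40 N, if the wrist force passes 120 N, or if a joint passes its speed limit or range.

## Robot

A 6-joint arm with a two-finger parallel gripper is mounted at the origin on a cart in front of the work surface, level with it; the furniture and walls round the work are solid. World frame = base frame: x ahead of the robot, y to its left, z up, the work surface at z = 0. Lengths are in m, angles in rad, forces in N, time in s.
With the tool pointing down it reaches from about 0.225 to 0.875 m from the base axis. Payload 3.4 kg.
Tool frame: the origin (TCP) lies at the very end of the fingers, on their centre line; the grasp point (between the pads) lies 19 mm behind it; z points along the fingers, x is the direction in which the jaws open and shut, and the axes are right-handed (so a half turn about z gives the same grasp; the last joint's range is limited). The gripper opens to 85 mm and grips with 20 to 120 N. Pads are 22 mm wide; open, the fingers measure 114 mm over their backs; the gripper's body (76 mm by 85 mm) begins 54 mm behind the grasp point. The pads swing forward as they close: fully open they stand 13 mm farther back than shut.
Start: joints at [-1.456, 0.276, 1.505, -0, 1.361, -0.121], TCP at [0.134, -0.559, 0.231] pointing down, gripper open.
Joint ranges: [-2.89, 2.89], [-0.75, 2.08], [0.22, 2.7], [-1.18, 4.32], [0.11, 2.71], [-2.7, 2.7]. Speed limits (rad/s): [2.57, 2.57, 3.14, 3.14, 3.14, 3.14].

## Interface

Orientations are given as a unit quaternion [w, x, y, z].
In Python, from rig import manip gives the robot as it stands.
- The arm moves only by the tool carry_out, never from a script. Its argument "series" is a list of rows, each a list of 2 entries, a list of its own where there are three numbers: the shift along the tool's x, y, z in mm, then the turn about the tool's z in degrees. A call has 1 to 10 rows; each row shifts and turns the pose as measured when the row begins, along the tool's axes as they then stand; what a row does not reach is not made up. A row lasts 1/12 s, in which the tool goes at most 41.7 mm and 7.16 degrees, less where a joint would pass 70% of its speed; a pose out of reach is approached as far as the arm can. A call is refused whole if a number of a shift passes 41.7 or a number of a turn 7.16, either way. A call with a gripper value outside its range is refused whole. "fingers" is the finger opening in mm, from 0 to 85.4, set as the call begins (left out, the last holds). The fingers move at their own pace and stop on an object; "squeeze" is the grip in N (left out, the last holds). Time passes only in rows, so rows that do not move let the fingers close. It gives the time, the measured TCP pose, the force and the opening at its end, in the units of the state.
- manip.get_state(): the state, without advancing time (a new reading comes with each control period).
- manip.get_image(name): name is "side" or "top"; returns a dict with "frame" (384x512x3 uint8, blue, green, red), "K" (3x3 intrinsics, pixels), "rvec" (rotation vector, rad) and "tvec" (3), from world to camera coordinates, as OpenCV has them. Camera axes: x right, y down, z forward; pixel columns grow to the right and rows downward; lengths in m; the calibration is good to about 2 mm. A picture is of the moment at which its call begins. There is no depth.
- manip.sign_off(): hands the job in, once; it reports no verdict.
The state is a dict: "clock": time; "qpos": joint angles; "qd": joint speeds; "effort": joint torques, N m; "position": TCP position; "ee_rot": TCP orientation; "contact_force": force on the tool from outside, world axes, zero at the start; "moment": the same for the moment, N m; "width": finger opening in m.
Only numpy, scipy, OpenCV 4.12 (cv2) and the standard library are available. Lean on these libraries where they do the work, as an engineer would, in place of code of your own. Each camera call takes 0.05 s, during which the arm holds its last target. There are 200 camera calls.

## Working session

There is one attempt and no reset: what is moved stays moved. The work goes in short steps, Python scripts to look and compute and a tool call to move; the robot and the scene stay as the last step left them, time stands still between calls to the robot, and variables do not carry over. Pictures are saved under pics/ and viewed, about 12 in all and at most 16, crops included, and the job is handed in when it is done.

Besides the shell and the picture viewer there is one more tool, called after "Request:" as name([rows], argument=value, ...), one row to a line, values as JSON. carry_out: Moves the arm, as the interface text tells. Its arguments: {"type":"object","properties":{"series":{"type":"array","items":{"type":"array"}},"fingers":{"type":"number"},"squeeze":{"type":"number"}},"required":["series"]}

```bash
mkdir -p pics
cat > h.py <<'E'
import numpy as np,cv2
from rig import manip
def shot(n,f):
    d=manip.get_image(n); cv2.imwrite('pics/'+f+'.png',d['frame']); 
    np.savez('pics/'+f+'.npz',**d); return d
def proj(d,p):
    return cv2.projectPoints(np.array(p,float).reshape(-1,3),d['rvec'],d['tvec'],d['K'],None)[0][:,0]
def back(d,uv,z):
    R=cv2.Rodrigues(np.asarray(d['rvec'],float))[0];t=np.asarray(d['tvec'],float).ravel()
    uv=np.array(uv,float).reshape(-1,2)
    r=(np.linalg.inv(d['K'])@np.c_[uv,np.ones(len(uv))].T).T@R
    c=-R.T@t
    return c+r*((z-c[2])/r[:,2])[:,None]
E
python3 - <<'E'
from h import *
for n in('top','side'):
    d=shot(n,n+'0'); R=cv2.Rodrigues(d['rvec'])[0];print(n,-R.T@d['tvec'].ravel(),d['K'][0,0],R.round(2).tolist())
    cv2.imwrite('pics/'+n+'0b.png',cv2.resize(d['frame'],(800,600),interpolation=cv2.INTER_CUBIC))
print(manip.get_state())
E
```

```text
top [0.36618621 0.00456789 1.16845222] 432.4258585748589 [[-0.01, -1.0, 0.03], [-0.99, 0.0, -0.16], [0.16, -0.03, -0.99]]
side [ 0.47055693 -0.69651246  0.54191057] 355.6972595413884 [[0.99, -0.1, 0.01], [-0.05, -0.6, -0.8], [0.09, 0.79, -0.6]]
{'clock': 0.1, 'qpos': array([-1.45599711e+00,  2.76558639e-01,  1.50601055e+00, -5.22814799e-06,
        1.36070944e+00, -1.21024706e-01]), 'qd': array([ 0.00017326, -0.00023662, -0.00263284,  0.00173661,  0.00055434,
        0.00061576]), 'effort': array([ 1.15480601e-03, -4.17701232e+01, -2.46405083e+01, -2.63591046e-04,
        5.76964550e-03, -2.75922943e-06]), 'position': array([ 0.1342699 , -0.5586165 ,  0.23050928]), 'ee_rot': array([-5.96131634e-04,  7.85380281e-01, -6.19013008e-01, -5.96035651e-04]), 'contact_force': array([ 0.58724558,  0.1044589 , -0.58773126]), 'moment': array([ 0.00897185,  0.00542254, -0.00281523]), 'width': 0.0852275727231306}
```

View pics/top0b.png

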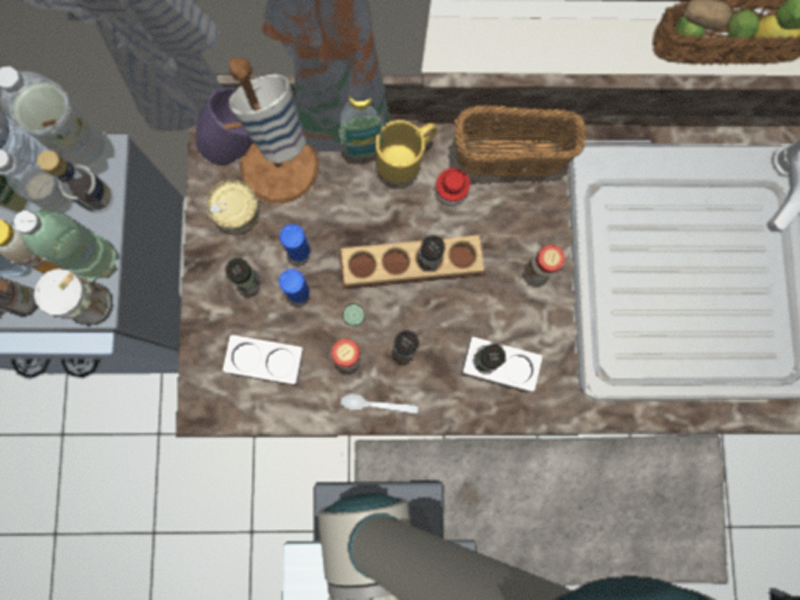

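View pics/side0b.png

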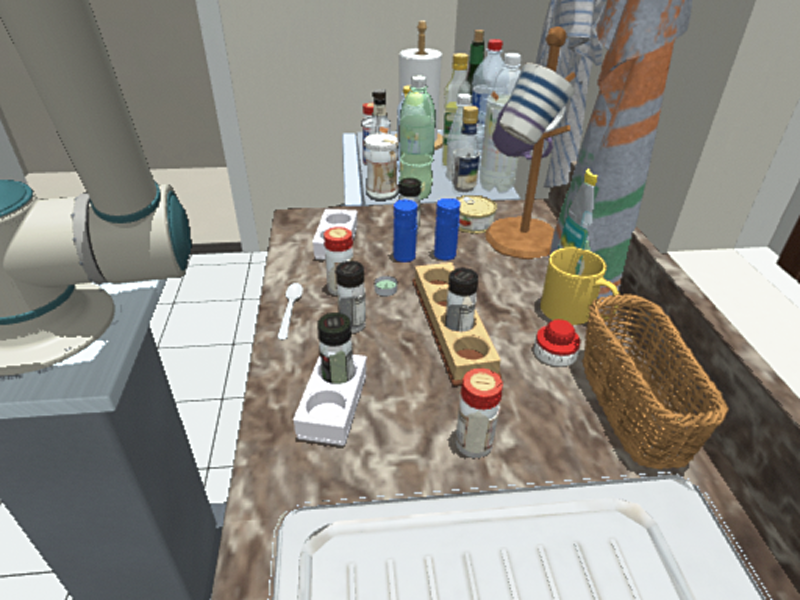

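The top view shows four black caps, in px of the 800-wide picture: (242,272) and (405,345) are loose, (490,357) is in the right white tray, and (431,248) is in the caddy. Red caps are at (345,352) and (550,258). The blue cylinders at (293,240) and (293,287) are not meant. tray_empty is at (262,360). I'll enlarge the scene and overlay first estimates.

Run:
```python
from h import *
d=dict(np.load('pics/top0.npz')); f=d['frame']
tiles=[]
for (u,v) in [(242,272),(405,345),(490,357),(431,248),(345,352),(550,258)]:
    c=(int(u/1.5625),int(v/1.5625)); p=f[c[1]-22:c[1]+22,c[0]-22:c[0]+22]
    tiles.append(cv2.resize(p,(264,264),interpolation=cv2.INTER_CUBIC)); print(c[0]-22,c[1]-22)
cv2.imwrite('pics/tiles.png',np.vstack([np.hstack(tiles[:3]),np.hstack(tiles[3:])]))
hsv=cv2.cvtColor(f,cv2.COLOR_BGR2HSV)
m=((hsv[...,2]>200)&(hsv[...,1]<40)).astype('uint8')
n,l,s,ce=cv2.connectedComponentsWithStats(m)
for i in range(1,n):
    if s[i,4]>300 and s[i,1]>200 and s[i,1]<240 and s[i,0]<360 and s[i,0]>120:
        pts=np.argwhere(l==i)[:,::-1].astype(np.float32); r=cv2.minAreaRect(pts); q=cv2.boxPoints(r)
        w=back(d,q,.04)[:,:2]; print('tray',s[i],w.round(3).tolist(),w.mean(0).round(4),[np.linalg.norm(w[k]-w[k-1]).round(4) for k in range(4)])
m=((hsv[...,0]>10)&(hsv[...,0]<28)&(hsv[...,1]>70)&(hsv[...,2]>130)).astype('uint8'); m[:145]=0;m[190:]=0;m[:,:210]=0;m[:,315:]=0
m=cv2.morphologyEx(m,cv2.MORPH_OPEN,np.ones((2,2)))
pts=np.argwhere(m)[:,::-1].astype(np.float32); r=cv2.minAreaRect(pts);w=back(d,cv2.boxPoints(r),.034)[:,:2]
print('caddy',w.round(3).tolist(),w.mean(0),[np.linalg.norm(w[k]-w[k-1]).round(4) for k in range(4)])
```

```text
132 152
237 198
291 206
253 136
198 203
330 143
tray [ 143  215   50   30 1043] [[0.432, 0.257], [0.493, 0.248], [0.471, 0.127], [0.41, 0.137]] [0.4518 0.1925] [np.float64(0.122), np.float64(0.0616), np.float64(0.1231), np.float64(0.0615)]
tray [297 216  50  34 725] [[0.428, -0.141], [0.488, -0.158], [0.456, -0.277], [0.397, -0.259]] [ 0.4422 -0.209 ] [np.float64(0.122), np.float64(0.0622), np.float64(0.1231), np.float64(0.0621)]
caddy [[0.64, 0.064], [0.665, -0.181], [0.6, -0.185], [0.575, 0.057]] [ 0.62012902 -0.06129442] [np.float64(0.0653), np.float64(0.2456), np.float64(0.0659), np.float64(0.2434)]
```

View pics/tiles.png

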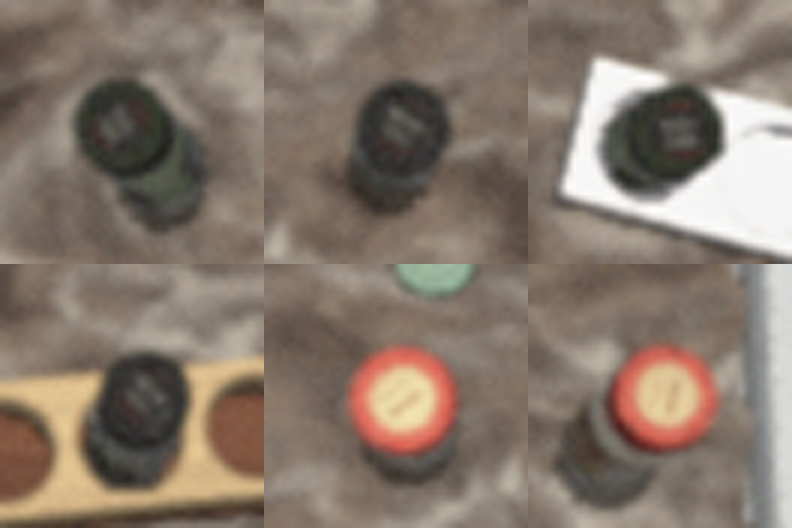

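```bash
cat > est.py <<'E'
from h import *
def cyl(r,z):
    a=np.linspace(0,2*np.pi,40); return np.c_[r*np.cos(a),r*np.sin(a),0*a+z]
def rect(x,y,yaw,a,b,z):
    c,s=np.cos(yaw),np.sin(yaw); p=np.array([[a,b],[a,-b],[-a,-b],[-a,b],[a,b]])/2
    return np.c_[x+c*p[:,0]-s*p[:,1],y+s*p[:,0]+c*p[:,1],0*p[:,0]+z]
E
python3 - <<'E'
from est import *
d=dict(np.load('pics/top0.npz'));e=dict(np.load('pics/side0.npz'))
T=[('L',132,152,124,127,.105,.0205),('M',237,198,139,130,.105,.0205),('T',291,206,146,133,.119,.0205),('H',253,136,142,137,.113,.0205),('ra',198,203,139,136,.106,.0225),('rb',330,143,137,134,.106,.0225)]
J=[]
for n,ox,oy,x,y,z,r in T:
    p=back(d,[ox+(x+.5)/6-.5,oy+(y+.5)/6-.5],z)[0]; J.append((p,z,r)); print(n,p.round(4), np.hypot(*p[:2]).round(3))
def ov(d,lines,S,off,sz,fn):
    im=cv2.resize(d['frame'][off[1]:off[1]+sz[1],off[0]:off[0]+sz[0]],None,fx=S,fy=S,interpolation=cv2.INTER_CUBIC)
    for L in lines:
        q=((proj(d,L)-off+.5)*S-.5); cv2.polylines(im,[np.round(q*8).astype(int).reshape(-1,1,2)],False,(255,255,0),1,cv2.LINE_AA,3)
    cv2.imwrite(fn,im)
L=[]
for p,z,r in J:
    for zz in (z,z-.105): L.append(cyl(r,zz)+[p[0],p[1],0])
L.append(rect(.4518,.1925,-.18,.06,.12,.04));L.append(rect(.4422,-.209,-.262,.06,.12,.04));L.append(rect(.620,-.061,.1015,.07,.25,.034))
for (x,y,w,ys,zt) in [(.4518,.1925,-.18,(-.029,.029),.04),(.4422,-.209,-.262,(-.029,.029),.04),(.620,-.061,.1015,(-.087,-.029,.029,.087),.034)]:
    for k in ys:
        c=[x-np.sin(w)*k,y+np.cos(w)*k]; print(np.round(c,4)); L.append(cyl(.024,zt)+[*c,0])
ov(d,L,3,(130,130),(240,130),'pics/ovt.png')
ov(e,L,4,(180,110),(160,190),'pics/ovs.png')
E
```

```text
L [0.5884 0.2233 0.105 ] 0.629
M [ 0.471  -0.0441  0.105 ] 0.473
T [ 0.4484 -0.1777  0.119 ] 0.482
H [ 0.6232 -0.0866  0.113 ] 0.629
ra [0.4565 0.0519 0.106 ] 0.459
rb [ 0.6081 -0.2802  0.106 ] 0.669
[0.4466 0.164 ]
[0.457 0.221]
[ 0.4347 -0.237 ]
[ 0.4497 -0.181 ]
[ 0.6288 -0.1476]
[ 0.6229 -0.0899]
[ 0.6171 -0.0321]
[0.6112 0.0256]
```

View pics/ovt.png

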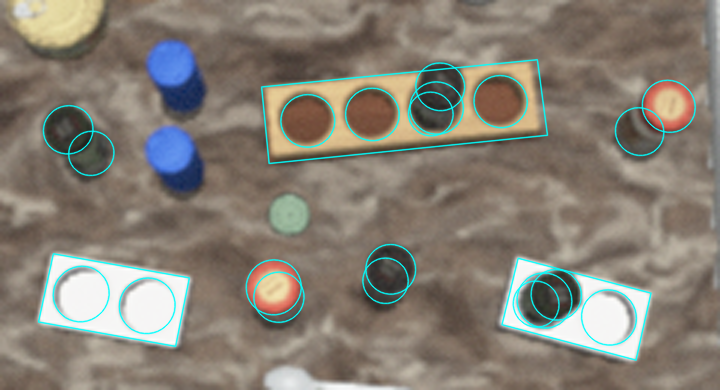

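View pics/ovs.png

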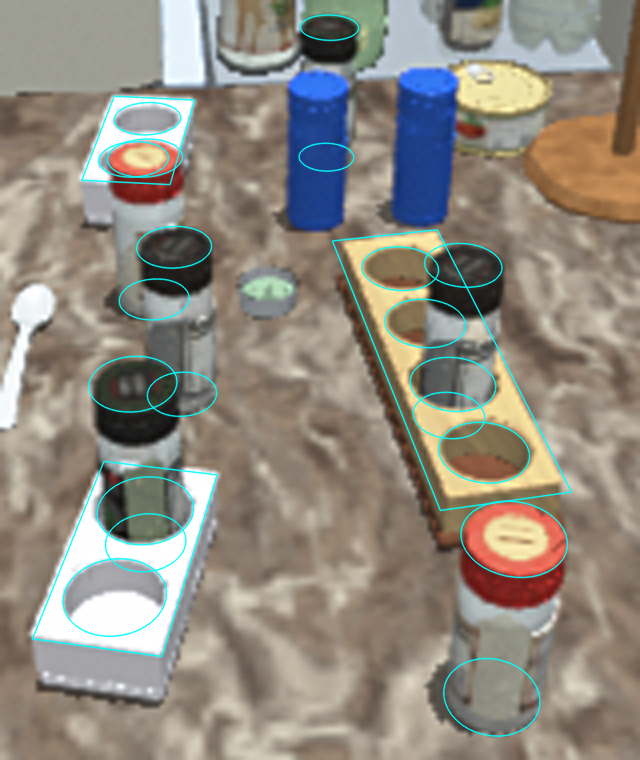

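Both overlays agree to about 2 mm. The picks are the loose jar at (242,272) px, the loose jar at (405,345) px, and the jar in the right tray at (490,357) px. All three caps show as black, and none is blue or red. Next I'll write a small planner that prints the moves.

```bash
cat > go.py <<'E'
import sys,json; from h import *
# go.py x y z yawdeg|k [mm per row]: rows in tool axes to a world goal
s=manip.get_state(); w,x,y,z=s['ee_rot']; a=np.arctan2(2*(x*y+w*z),w*w+x*x-y*y-z*z)
g=[s['position'][i] if v=='k' else float(v) for i,v in enumerate(sys.argv[1:4])]
d=(np.array(g)-s['position'])*1000; t=0
if sys.argv[4]!='k': t=np.degrees((a-np.radians(float(sys.argv[4]))+np.pi/2)%np.pi-np.pi/2) if len(sys.argv)<7 else np.degrees((a-np.radians(float(sys.argv[4]))+np.pi)%(2*np.pi)-np.pi)
v=float(sys.argv[5]) if len(sys.argv)>5 else 38
n=max(1,int(np.ceil(max(np.linalg.norm(d)/v,abs(t)/7)))); R=[]
for i in range(n):
    b=a-np.radians(t*i/n); q=d/n
    R.append([[round(float(q[0]*np.cos(b)+q[1]*np.sin(b)),1),round(float(q[0]*np.sin(b)-q[1]*np.cos(b)),1),round(float(-q[2]),1)],round(float(t/n),2)])
print(round(s['clock'],2),s['position'].round(4),'yaw',np.degrees(a).round(2),'q',s['qpos'].round(2),'F',s['contact_force'].round(1),'w',round(s['width']*1000,1),'d',d.round(1),n)
for i in range(0,n,10): print(json.dumps(R[i:i+10]))
E
python3 go.py .471 -.0445 .20 5.8
```

```text
0.1 [ 0.1343 -0.5586  0.2305] yaw -76.49 q [-1.46  0.28  1.51 -0.    1.36 -0.12] F [ 0.6  0.1 -0.6] w 85.2 d [336.7 514.1 -30.5] 17
[[[-24.8, -26.3, 1.8], -4.84], [[-22.5, -28.3, 1.8], -4.84], [[-20.0, -30.1, 1.8], -4.84], [[-17.4, -31.7, 1.8], -4.84], [[-14.6, -33.1, 1.8], -4.84], [[-11.8, -34.2, 1.8], -4.84], [[-8.9, -35.0, 1.8], -4.84], [[-5.9, -35.7, 1.8], -4.84], [[-2.9, -36.0, 1.8], -4.84], [[0.2, -36.2, 1.8], -4.84]]
[[[3.2, -36.0, 1.8], -4.84], [[6.3, -35.6, 1.8], -4.84], [[9.2, -34.9, 1.8], -4.84], [[12.2, -34.0, 1.8], -4.84], [[15.0, -32.9, 1.8], -4.84], [[17.7, -31.5, 1.8], -4.84], [[20.3, -29.9, 1.8], -4.84]]
```

Request:
carry_out([
  [[-25,-26,2],-4.8],
  [[-22,-28,2],-4.8],
  [[-20,-30,2],-4.8],
  [[-17,-32,2],-4.8],
  [[-15,-33,2],-4.8],
  [[-12,-34,2],-4.8],
  [[-9,-35,2],-4.8],
  [[-6,-36,2],-4.8],
  [[-3,-36,2],-4.8],
  [[0,-36,2],-4.8],
], fingers=85, squeeze=40)

```text
clock: 0.93
position: [0.3302, -0.2472, 0.2044]
ee_rot: [-0.001, 0.972, -0.234, -0.002]
contact_force: [1.1, -0.4, -0.1]
width: 0.0849
```

```bash
python3 go.py .471 -.0445 .20 5.8
```

```text
0.93 [ 0.3302 -0.2472  0.2044] yaw -27.02 q [-0.81  0.05  1.86 -0.    1.24 -0.34] F [ 1.1 -0.4 -0.1] w 84.9 d [140.8 202.7  -4.4] 7
[[[4.8, -34.9, 0.6], -4.69], [[7.6, -34.4, 0.6], -4.69], [[10.4, -33.7, 0.6], -4.69], [[13.1, -32.7, 0.6], -4.69], [[15.7, -31.5, 0.6], -4.69], [[18.3, -30.2, 0.6], -4.69], [[20.7, -28.6, 0.6], -4.69]]
```

Request:
carry_out([
  [[5,-35,1],-4.7],
  [[8,-34,1],-4.7],
  [[10,-34,1],-4.7],
  [[13,-33,1],-4.7],
  [[16,-31,1],-4.7],
  [[18,-30,1],-4.7],
  [[21,-29,1],-4.7],
  [[0,0,0],0],
])

```text
clock: 1.6
position: [0.4736, -0.0244, 0.1956]
ee_rot: [-0.004, 0.998, 0.07, -0.001]
contact_force: [0.3, -0.0, -0.4]
width: 0.0851
```

```bash
python3 go.py .471 -.0450 .066 5.8 20
```

```text
1.6 [ 0.4736 -0.0244  0.1956] yaw 8.03 q [-0.2   0.15  1.76  0.01  1.23 -0.35] F [ 0.3 -0.  -0.4] w 85.1 d [  -2.6  -20.6 -129.6] 7
[[[-0.8, 2.9, 18.5], 0.32], [[-0.8, 2.9, 18.5], 0.32], [[-0.8, 2.9, 18.5], 0.32], [[-0.7, 2.9, 18.5], 0.32], [[-0.7, 2.9, 18.5], 0.32], [[-0.7, 2.9, 18.5], 0.32], [[-0.7, 2.9, 18.5], 0.32]]
```

Request:
carry_out([
  [[-3,20,0],2],
  [[0,0,10],0],
  [[0,0,0],0],
])

```text
clock: 1.85
position: [0.4736, -0.0414, 0.1836]
ee_rot: [-0.005, 0.998, 0.056, -0.003]
contact_force: [-1.4, 0.9, -0.0]
width: 0.085
```

```bash
python3 go.py .471 -.0450 .066 5.8 20
```

```text
1.85 [ 0.4736 -0.0414  0.1836] yaw 6.37 q [-0.24  0.16  1.78  0.01  1.21 -0.35] F [-1.4  0.9 -0. ] w 85.0 d [  -2.6   -3.6 -117.6] 6
[[[-0.5, 0.5, 19.6], 0.1], [[-0.5, 0.6, 19.6], 0.1], [[-0.5, 0.6, 19.6], 0.1], [[-0.5, 0.6, 19.6], 0.1], [[-0.5, 0.6, 19.6], 0.1], [[-0.5, 0.6, 19.6], 0.1]]
```

Request:
carry_out([
  [[-1,4,19],0],
  [[-1,0,20],0],
  [[0,0,20],0],
  [[0,0,20],0],
  [[0,0,18],0],
  [[0,0,14],0],
  [[0,0,3],0],
  [[0,0,0],0],
])

```text
clock: 2.52
position: [0.467, -0.0459, 0.0642]
ee_rot: [-0.006, 0.999, 0.051, -0.004]
contact_force: [-0.1, -0.2, 0.6]
width: 0.0851
```

```bash
python3 go.py .471 -.0455 .066 5.8 20; python3 -c "
from h import *
d=shot('side','s1'); cv2.imwrite('pics/s1c.png',cv2.resize(d['frame'][90:290,150:350],None,fx=3,fy=3,interpolation=cv2.INTER_CUBIC))"
```

```text
2.52 [ 0.467  -0.0459  0.0642] yaw 5.9 q [-0.25  0.29  1.96  0.01  0.9  -0.36] F [-0.1 -0.2  0.6] w 85.1 d [4.  0.4 1.8] 1
[[[4.0, 0.0, -1.8], 0.1]]
```

View pics/s1c.png

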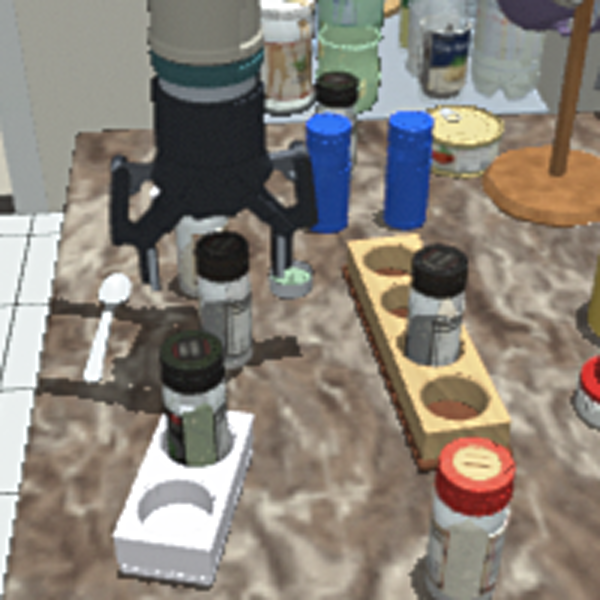

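The fingers straddle the middle jar, left and right of (222,270), and the red jar behind is clear. Closing now.

Request:
carry_out([
  [[4,0,0],0],
  [[0,0,0],0],
  [[0,0,0],0],
  [[0,0,0],0],
  [[0,0,0],0],
  [[0,0,0],0],
  [[0,0,0],0],
  [[0,0,0],0],
], fingers=30)

```text
clock: 3.23
position: [0.4741, -0.0462, 0.0686]
ee_rot: [-0.005, 0.999, 0.051, -0.0]
contact_force: [-0.3, -0.4, -1.7]
width: 0.0399
```

Request:
carry_out([
  [[0,0,-10],0],
  [[0,0,-30],0],
  [[0,0,-38],0],
  [[0,0,-38],0],
  [[0,0,-8],0],
  [[0,0,0],0],
])

```text
clock: 3.73
position: [0.4715, -0.0467, 0.1948]
ee_rot: [-0.006, 0.999, 0.051, -0.005]
contact_force: [-0.4, -0.3, -1.9]
width: 0.0398
```

```bash
python3 go.py .6288 -.1476 .19 5.8 30
```

```text
3.73 [ 0.4715 -0.0467  0.1948] yaw 5.87 q [-0.25  0.15  1.76  0.01  1.24 -0.36] F [-0.4 -0.3 -1.9] w 39.8 d [ 157.3 -100.9   -4.8] 7
[[[20.9, 16.6, 0.7], 0.01], [[20.9, 16.6, 0.7], 0.01], [[20.9, 16.6, 0.7], 0.01], [[20.9, 16.6, 0.7], 0.01], [[20.9, 16.6, 0.7], 0.01], [[20.9, 16.6, 0.7], 0.01], [[20.9, 16.6, 0.7], 0.01]]
```

Request:
carry_out([
  [[12,10,-1],0],
  [[25,20,0],0],
  [[27,22,0],0],
  [[27,22,0],0],
  [[25,20,0],0],
  [[15,12,0],0],
  [[3,2,0],0],
  [[0,0,0],0],
  [[0,0,0],0],
])

```text
clock: 4.48
position: [0.6131, -0.1408, 0.1769]
ee_rot: [-0.011, 0.998, 0.052, -0.015]
contact_force: [-0.3, -0.7, -0.6]
width: 0.0402
```

```bash
python3 go.py .6288 -.1476 .10 5.8 20
```

```text
4.48 [ 0.6131 -0.1408  0.1769] yaw 5.95 q [-0.34  0.41  1.44  0.01  1.33 -0.45] F [-0.3 -0.7 -0.6] w 40.2 d [ 15.7  -6.8 -76.9] 4
[[[3.7, 2.1, 19.2], 0.04], [[3.7, 2.1, 19.2], 0.04], [[3.7, 2.1, 19.2], 0.04], [[3.7, 2.1, 19.2], 0.04]]
```

Request:
carry_out([
  [[14,7,0],0],
  [[2,0,0],0],
  [[0,0,0],0],
])

```text
clock: 4.73
position: [0.6246, -0.1429, 0.1739]
ee_rot: [-0.013, 0.998, 0.052, -0.019]
contact_force: [-0.5, 0.2, -1.3]
width: 0.0395
```

```bash
python3 go.py .6288 -.1476 .10 5.8 20; python3 -c "
from h import *
from scipy.spatial.transform import Rotation as Ro
s=manip.get_state();q=s['ee_rot'];print(q,Ro.from_quat([*q[1:],q[0]]).as_matrix()[:,2])"
```

```text
4.73 [ 0.6246 -0.1429  0.1739] yaw 6.03 q [-0.34  0.43  1.41  0.01  1.35 -0.45] F [-0.5  0.2 -1.3] w 39.5 d [  4.2  -4.7 -73.9] 4
[[[0.9, 1.3, 18.5], 0.06], [[0.9, 1.3, 18.5], 0.06], [[0.9, 1.3, 18.5], 0.06], [[0.9, 1.3, 18.5], 0.06]]
[-0.01276216  0.99836684  0.05231403 -0.01907919] [-0.03943133  0.02348641 -0.99894622]
```

Request:
carry_out([
  [[8,8,5],0],
  [[2,1,18],0],
  [[0,0,18],0],
  [[0,0,12],0],
  [[0,0,0],0],
])

```text
clock: 5.15
position: [0.6316, -0.1482, 0.1199]
ee_rot: [-0.012, 0.998, 0.054, -0.018]
contact_force: [-0.2, -0.2, -1.6]
width: 0.0397
```

```bash
L=.066 python3 go.py .6288 -.1476 .040 k
```

```text
5.15 [ 0.629  -0.1467  0.0539] yaw 6.2 tz [-0.038  0.023 -0.999] q [-0.34  0.48  1.47  0.01  1.24 -0.45] F [-0.2 -0.2 -1.6] w 39.7 d [ -0.2  -0.9 -13.9] tool [ 0.2  1.3 13.9] 1
[[[0.2, 1.3, 13.9], 0.0]]
```

Request:
carry_out([
  [[0,1,12],0],
  [[0,0,14],0],
  [[0,0,12],0],
  [[0,0,4],0],
])

```text
clock: 5.48
position: [0.6309, -0.1484, 0.0796]
ee_rot: [-0.011, 0.998, 0.054, -0.016]
contact_force: [-0.2, 0.2, -2.1]
width: 0.0397
```

```bash
L=.066 python3 go.py .6288 -.1476 .009 k;python3 -c "
from h import *
d=shot('side','s2'); cv2.imwrite('pics/s2c.png',cv2.resize(d['frame'][120:320,180:380],None,fx=3,fy=3,interpolation=cv2.INTER_CUBIC))"
```

```text
5.48 [ 0.6287 -0.1471  0.0136] yaw 6.2 tz [-0.033  0.021 -0.999] q [-0.34  0.51  1.52  0.01  1.15 -0.46] F [-0.2  0.2 -2.1] w 39.7 d [ 0.1 -0.5 -4.6] tool [0.2 0.7 4.6] 1
[[[0.2, 0.7, 4.6], 0.0]]
```

View pics/s2c.png

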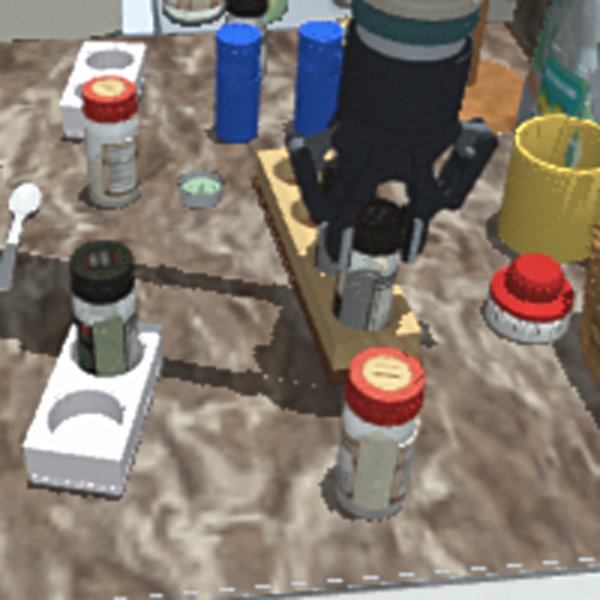

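Request:
carry_out([
  [[0,0.5,5],0],
  [[0,0,1],0],
])

```text
clock: 5.7
position: [0.6318, -0.1493, 0.0759]
ee_rot: [-0.011, 0.998, 0.054, -0.015]
contact_force: [-0.6, 0.4, -1.3]
width: 0.0393
```

Request:
carry_out([
  [[0,0,0],0],
  [[0,0,0],0],
  [[0,0,0],0],
  [[0,0,0],0],
], fingers=68)

```text
clock: 6.03
position: [0.6333, -0.15, 0.0789]
ee_rot: [-0.009, 0.998, 0.054, -0.012]
contact_force: [-0.3, 0.3, -0.6]
width: 0.0683
```

```bash
L=.066 python3 go.py k k .10 k 25
```

```text
6.03 [ 0.6316 -0.1488  0.0129] yaw 6.2 tz [-0.026  0.018 -1.   ] q [-0.34  0.51  1.52  0.01  1.14 -0.46] F [-0.3  0.3 -0.6] w 68.3 d [ 0.   0.  87.1] tool [ -2.1  -1.8 -87. ] 4
[[[-0.5, -0.4, -21.8], 0.0], [[-0.5, -0.4, -21.8], 0.0], [[-0.5, -0.4, -21.8], 0.0], [[-0.5, -0.4, -21.8], 0.0]]
```

Request:
carry_out([
  [[-1,0,-15],0],
  [[-1,0,-30],0],
  [[0,0,-35],0],
  [[0,0,-30],0],
  [[-20,4,-8],0],
  [[-28,2,0],0],
  [[-30,2,0],0],
  [[-30,2,0],0],
  [[-30,2,0],0],
  [[-20,1,0],0],
])

```text
clock: 6.87
position: [0.4787, -0.1833, 0.2064]
ee_rot: [-0.008, 0.998, 0.057, -0.01]
contact_force: [-0.8, -0.0, -1.0]
width: 0.0679
```

```bash
python3 go.py .449 -.1790 .19 5.8 25
```

```text
6.87 [ 0.4787 -0.1833  0.2064] yaw 6.5 tz [-0.02   0.015 -1.   ] q [-0.5   0.21  1.66  0.    1.3  -0.62] F [-0.8 -0.  -1. ] w 67.9 d [-29.7   4.3 -16.4] tool [-28.7  -7.4  17. ] 2
[[[-14.4, -3.7, 8.5], 0.4], [[-14.4, -3.6, 8.5], 0.4]]
```

Request:
carry_out([
  [[-20,-5,12],0.5],
  [[-5,-2,15],0],
  [[0,0,5],0],
  [[0,0,0],0],
], fingers=80)

```text
clock: 7.2
position: [0.4468, -0.1793, 0.1768]
ee_rot: [-0.006, 0.999, 0.051, -0.009]
contact_force: [0.2, -0.0, 0.1]
width: 0.08
```

```bash
python3 go.py .449 -.1790 .081 5.8 25
```

```text
7.2 [ 0.4468 -0.1793  0.1768] yaw 5.8 tz [-0.018  0.012 -1.   ] q [-0.53  0.19  1.77  0.    1.21 -0.63] F [ 0.2 -0.   0.1] w 80.0 d [  2.2   0.3 -95.8] tool [ 3.7  1.3 95.7] 4
[[[0.9, 0.3, 23.9], 0.0], [[0.9, 0.3, 23.9], 0.0], [[0.9, 0.3, 23.9], 0.0], [[0.9, 0.3, 23.9], 0.0]]
```

Request:
carry_out([
  [[2,1,18],0],
  [[1,0,25],0],
  [[1,0,25],0],
  [[0,0,20],0],
  [[0,0,4],0],
  [[0,0,0],0],
])

```text
clock: 7.7
position: [0.459, -0.1822, 0.0863]
ee_rot: [-0.003, 0.999, 0.052, -0.002]
contact_force: [-0.2, 0.4, -0.2]
width: 0.0802
```

```bash
python3 go.py .449 -.1790 .081 5.8 25
```

```text
7.7 [ 0.459  -0.1822  0.0863] yaw 5.9 tz [-0.005  0.006 -1.   ] q [-0.52  0.29  1.89  0.    0.97 -0.63] F [-0.2  0.4 -0.2] w 80.2 d [-10.    3.2  -5.3] tool [-9.6 -4.2  5.3] 1
[[[-9.6, -4.2, 5.3], 0.1]]
```

Request:
carry_out([
  [[-9,-4,5],0],
  [[0,0,0],0],
])

```text
clock: 7.87
position: [0.4519, -0.1799, 0.0825]
ee_rot: [-0.002, 0.999, 0.052, -0.001]
contact_force: [-0.6, 0.3, -1.2]
width: 0.0802
```

Request:
carry_out([
  [[0,0,0],0],
  [[0,0,0],0],
  [[0,0,0],0],
  [[0,0,0],0],
  [[0,0,0],0],
  [[0,0,0],0],
  [[0,0,0],0],
], fingers=30)

```text
clock: 8.45
position: [0.4575, -0.1825, 0.0877]
ee_rot: [0.001, 0.999, 0.052, 0.003]
contact_force: [0.1, -0.2, -0.7]
width: 0.0404
```

```bash
python3 go.py .449 -.1790 .22 5.8 25
```

```text
8.45 [ 0.4575 -0.1825  0.0877] yaw 6.0 tz [ 0.007 -0.001 -1.   ] q [-0.52  0.28  1.9   0.    0.96 -0.63] F [ 0.1 -0.2 -0.7] w 40.4 d [ -8.5   3.5 132.3] tool [  -7.2   -4.2 -132.4] 6
[[[-1.2, -0.7, -22.1], 0.0], [[-1.2, -0.7, -22.1], 0.0], [[-1.2, -0.7, -22.1], 0.0], [[-1.2, -0.7, -22.1], 0.0], [[-1.2, -0.7, -22.1], 0.0], [[-1.2, -0.7, -22.1], 0.0]]
```

Request:
carry_out([
  [[-1,0,-10],0],
  [[-1,0,-25],0],
  [[-1,0,-35],0],
  [[-1,0,-35],0],
  [[5,-5,-35],0],
  [[18,-18,-5],0],
  [[22,-24,-1],0],
  [[22,-26,-1],0],
  [[22,-26,-1],0],
  [[18,-20,-1],0],
])

```text
clock: 9.28
position: [0.5461, -0.0534, 0.2515]
ee_rot: [0.002, 0.999, 0.047, 0.005]
contact_force: [0.9, -0.4, -1.6]
width: 0.0409
```

```bash
L=.070 python3 go.py .6171 -.0321 .12 5.8 25
```

```text
9.28 [ 0.5468 -0.0536  0.1815] yaw 5.4 tz [ 0.009 -0.003 -1.   ] q [-0.22  0.22  1.53 -0.    1.38 -0.32] F [ 0.9 -0.4 -1.6] w 40.9 d [ 70.3  21.5 -61.5] tool [ 71.5 -15.1  62.1] 4
[[[17.9, -3.8, 15.5], -0.1], [[17.9, -3.7, 15.5], -0.1], [[17.9, -3.7, 15.5], -0.1], [[17.9, -3.7, 15.5], -0.1]]
```

Request:
carry_out([
  [[20,-3,5],0],
  [[20,0,8],0],
  [[16,0,15],0],
  [[4,0,15],0],
  [[0,0,3],0],
  [[0,0,0],0],
])

```text
clock: 9.78
position: [0.6124, -0.0366, 0.2104]
ee_rot: [0.001, 0.999, 0.051, 0.009]
contact_force: [0.1, -0.3, -0.9]
width: 0.0405
```

```bash
L=.070 python3 go.py .6171 -.0321 .10 5.8 25
```

```text
9.78 [ 0.6137 -0.0367  0.1404] yaw 5.9 tz [ 0.018 -0.001 -1.   ] q [-0.17  0.34  1.47  0.    1.32 -0.28] F [ 0.1 -0.3 -0.9] w 40.5 d [  3.4   4.6 -40.4] tool [ 3.2 -4.3 40.5] 2
[[[1.6, -2.2, 20.2], 0.0], [[1.6, -2.2, 20.2], 0.0]]
```

Request:
carry_out([
  [[3,-5,5],0],
  [[0,0,20],0],
  [[0,0,22],0],
  [[0,0,20],0],
  [[0,0,8],0],
  [[0,0,0],0],
])

```text
clock: 10.28
position: [0.6169, -0.0312, 0.1397]
ee_rot: [0.002, 0.999, 0.05, 0.013]
contact_force: [0.2, 0.0, -0.5]
width: 0.0404
```

```bash
L=.070 python3 go.py .6171 -.0321 .04 5.8 25
```

```text
10.28 [ 0.6187 -0.0314  0.0697] yaw 5.7 tz [ 0.027 -0.002 -1.   ] q [-0.16  0.39  1.57  0.    1.15 -0.27] F [ 0.2  0.  -0.5] w 40.4 d [ -1.6  -0.7 -29.7] tool [-2.5  0.4 29.6] 2
[[[-1.2, 0.2, 14.8], -0.0], [[-1.2, 0.2, 14.8], -0.0]]
```

Check alignment in the images before inserting.

```bash
python3 -c "
from h import *
d=shot('side','s3'); e=shot('top','t3')
a=cv2.resize(d['frame'][130:260,250:380],(520,520),interpolation=cv2.INTER_CUBIC)
cv2.imwrite('pics/s3c.png',a)"; L=.07 python3 go.py .6171 -.0321 .04 5.8
```

```text
10.38 [ 0.6201 -0.0316  0.0714] yaw 5.7 tz [ 0.03  -0.003 -1.   ] q [-0.16  0.39  1.57  0.    1.15 -0.27] F [ 0.6  0.1 -0.6] w 40.3 d [ -3.   -0.5 -31.4] tool [-3.9 -0.  31.3] 2
[[[-2.0, -0.0, 15.6], -0.0], [[-2.0, -0.0, 15.6], -0.0]]
```

View pics/s3c.png

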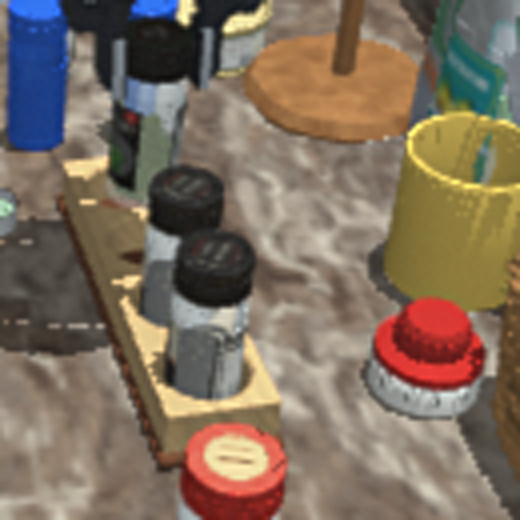

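```bash
python3 -c "
from est import *
e=dict(np.load('pics/side0.npz'))
for z in (.060,.065,.07,.075):
  q=proj(e,cyl(.0205,z)+[.6195,-.0316,0]); print(z,(q.min(0)-[250,130])*4,(q.max(0)-[250,130])*4)"
```

```text
0.06 [114.81233843 184.55200285] [185.08430898 225.33523754]
0.065 [115.2426792  177.61601366] [185.77167505 218.27220585]
0.07 [115.67617523 170.63018437] [186.46408346 211.1563726 ]
0.075 [116.11286136 163.59397584] [187.16158991 203.98714349]
```

Request:
carry_out([
  [[-3,0,12],0],
  [[-1,0,18],0],
  [[-1,0,14],0],
  [[-1,0,8],0],
  [[0,0,0],0],
])

```text
clock: 10.8
position: [0.6198, -0.0334, 0.0973]
ee_rot: [0.004, 0.998, 0.05, 0.024]
contact_force: [-0.8, 0.5, -0.9]
width: 0.0406
```

```bash
L=.070 python3 go.py .6171 -.0321 .008 5.8 25
```

```text
10.8 [ 0.6231 -0.0338  0.0274] yaw 5.7 tz [ 0.047 -0.006 -0.999] q [-0.17  0.42  1.64  0.    1.04 -0.27] F [-0.8  0.5 -0.9] w 40.6 d [ -6.    1.7 -19.4] tool [-6.7 -2.5 19.1] 1
[[[-6.7, -2.5, 19.1], -0.1]]
```

Request:
carry_out([
  [[-5,-1,5],0],
  [[-2,-1,10],0],
  [[0,0,6],0],
])

```text
clock: 11.05
position: [0.6177, -0.0327, 0.0805]
ee_rot: [0.005, 0.998, 0.05, 0.029]
contact_force: [0.0, -0.3, -0.2]
width: 0.04
```

```bash
L=.070 python3 go.py .6171 -.0321 .008 5.8 25
```

```text
11.05 [ 0.6218 -0.0332  0.0106] yaw 5.7 tz [ 0.059 -0.007 -0.998] q [-0.17  0.43  1.68  0.    0.98 -0.27] F [ 0.  -0.3 -0.2] w 40.0 d [-4.7  1.1 -2.6] tool [-4.7 -1.6  2.3] 1
[[[-4.7, -1.6, 2.3], -0.1]]
```

Request:
carry_out([
  [[-3,-1,4],0],
  [[0,0,2],0],
])

```text
clock: 11.22
position: [0.6186, -0.0334, 0.0802]
ee_rot: [0.007, 0.998, 0.05, 0.034]
contact_force: [-1.7, 0.2, 1.3]
width: 0.04
```

Request:
carry_out([
  [[0,0,0],0],
  [[0,0,0],0],
  [[0,0,0],0],
  [[0,0,0],0],
], fingers=68)

```text
clock: 11.55
position: [0.6203, -0.0338, 0.0833]
ee_rot: [0.007, 0.998, 0.05, 0.037]
contact_force: [1.4, 0.4, -0.4]
width: 0.0681
```

```bash
L=.070 python3 go.py k k .1 5.8 25
```

```text
11.55 [ 0.6255 -0.0346  0.0135] yaw 5.7 tz [ 0.074 -0.011 -0.997] q [-0.17  0.42  1.68  0.    0.97 -0.27] F [ 1.4  0.4 -0.4] w 68.1 d [ 0.   0.  86.5] tool [  6.3   1.6 -86.3] 4
[[[1.6, 0.4, -21.6], -0.0], [[1.6, 0.4, -21.6], -0.0], [[1.6, 0.4, -21.6], -0.0], [[1.6, 0.4, -21.6], -0.0]]
```

Request:
carry_out([
  [[1,0,-15],0],
  [[2,0,-30],0],
  [[2,0,-35],0],
  [[2,0,-35],0],
  [[0,0,-5],0],
])

```text
clock: 11.97
position: [0.6155, -0.0312, 0.2026]
ee_rot: [0.006, 0.998, 0.05, 0.031]
contact_force: [0.8, -0.6, 0.1]
width: 0.0683
```

```bash
python3 go.py .5884 .2215 .23 5.8 25
```

```text
11.97 [ 0.6155 -0.0312  0.2026] yaw 5.7 tz [ 0.062 -0.009 -0.998] q [-0.16  0.32  1.51  0.    1.24 -0.26] F [ 0.8 -0.6  0.1] w 68.3 d [-27.1 252.7  27.4] tool [-1.000e-01 -2.537e+02 -3.120e+01] 11
[[[-0.0, -23.1, -2.8], -0.0], [[-0.0, -23.1, -2.8], -0.0], [[-0.0, -23.1, -2.8], -0.0], [[-0.0, -23.1, -2.8], -0.0], [[-0.0, -23.1, -2.8], -0.0], [[0.0, -23.1, -2.8], -0.0], [[0.0, -23.1, -2.8], -0.0], [[0.0, -23.1, -2.8], -0.0], [[0.0, -23.1, -2.8], -0.0], [[0.0, -23.1, -2.8], -0.0]]
[[[0.0, -23.1, -2.8], -0.0]]
```

Request:
carry_out([
  [[0,-10,-25],0],
  [[-5,-25,-15],0],
  [[-5,-32,0],0],
  [[-3,-34,0],0],
  [[0,-34,0],0],
  [[2,-34,0],0],
  [[5,-34,0],0],
  [[5,-25,0],0],
  [[1,-8,0],0],
  [[0,0,0],0],
], fingers=80)

```text
clock: 12.8
position: [0.5911, 0.2118, 0.2416]
ee_rot: [0.007, 0.998, 0.047, 0.034]
contact_force: [-0.9, 0.6, 0.0]
width: 0.0798
```

```bash
python3 go.py .5884 .2215 .19 5.8 25
```

```text
12.8 [0.5911 0.2118 0.2416] yaw 5.4 tz [ 0.069 -0.01  -0.998] q [ 0.25  0.32  1.42 -0.03  1.34  0.16] F [-0.9  0.6  0. ] w 79.8 d [ -2.7   9.7 -51.6] tool [ -5.2 -10.8  51.2] 3
[[[-1.7, -3.6, 17.1], -0.1], [[-1.7, -3.6, 17.1], -0.1], [[-1.7, -3.6, 17.1], -0.1]]
```

Request:
carry_out([
  [[0,-10,0],0],
  [[0,0,0],0],
  [[0,0,0],0],
  [[0,0,0],0],
  [[0,0,0],0],
  [[0,0,0],0],
])

```text
clock: 13.3
position: [0.59, 0.2172, 0.2402]
ee_rot: [0.009, 0.998, 0.045, 0.033]
contact_force: [-0.4, 1.1, 0.6]
width: 0.0801
```

Request:
carry_out([
  [[0,0,-41],0],
  [[0,0,-41],0],
  [[0,0,0],0],
  [[0,0,0],0],
  [[0,0,0],0],
])

```text
clock: 13.72
position: [0.5829, 0.214, 0.3226]
ee_rot: [0.01, 0.999, 0.043, 0.03]
contact_force: [-0.2, -0.0, -1.6]
width: 0.0796
```

```bash
python3 go.py .5884 .2215 .19 5.8 25
```

```text
13.72 [0.5829 0.214  0.3226] yaw 4.9 tz [ 0.06  -0.018 -0.998] q [ 0.26  0.28  1.27 -0.03  1.53  0.17] F [-0.2 -0.  -1.6] w 79.6 d [   5.5    7.5 -132.6] tool [ -1.6 -10.  132.5] 6
[[[-0.3, -1.7, 22.1], -0.1], [[-0.3, -1.7, 22.1], -0.1], [[-0.3, -1.7, 22.1], -0.1], [[-0.3, -1.7, 22.1], -0.1], [[-0.3, -1.7, 22.1], -0.1], [[-0.3, -1.7, 22.1], -0.1]]
```

Request:
carry_out([
  [[0,-8,38],0],
  [[0,-3,38],0],
  [[0,0,35],0],
  [[0,0,0],0],
])

```text
clock: 14.05
position: [0.5901, 0.222, 0.2091]
ee_rot: [0.01, 0.999, 0.041, 0.033]
contact_force: [-1.6, -0.4, -0.5]
width: 0.0799
```

```bash
python3 go.py .5884 .2210 .069 5.8 40
```

```text
14.05 [0.5901 0.222  0.2091] yaw 4.8 tz [ 0.066 -0.016 -0.998] q [ 0.27  0.34  1.47 -0.03  1.28  0.2 ] F [-1.6 -0.4 -0.5] w 79.9 d [  -1.7   -1.  -140.1] tool [-10.8  -2.2 139.7] 4
[[[-2.7, -0.6, 34.9], -0.3], [[-2.7, -0.6, 34.9], -0.3], [[-2.7, -0.6, 34.9], -0.3], [[-2.7, -0.6, 34.9], -0.3]]
```

Request:
carry_out([
  [[-4,-1,36],-0.5],
  [[-4,-1,36],-0.5],
  [[-4,0,36],0],
  [[0,0,20],0],
  [[0,0,0],0],
])

```text
clock: 14.47
position: [0.5887, 0.2201, 0.0829]
ee_rot: [0.01, 0.998, 0.05, 0.034]
contact_force: [-1.0, -0.2, -0.3]
width: 0.0801
```

```bash
python3 go.py .5884 .2210 .069 5.8 40
```

```text
14.47 [0.5887 0.2201 0.0829] yaw 5.8 tz [ 0.069 -0.016 -0.998] q [ 0.27  0.44  1.65 -0.04  0.99  0.19] F [-1.  -0.2 -0.3] w 80.1 d [ -0.3   0.9 -13.9] tool [-1.2 -1.2 13.8] 1
[[[-1.2, -1.2, 13.8], -0.0]]
```

Request:
carry_out([
  [[-1,-1,13],0],
  [[0,0,0],0],
  [[0,0,0],0],
  [[0,0,0],0],
  [[0,0,0],0],
  [[0,0,0],0],
], fingers=30)

```text
clock: 14.97
position: [0.593, 0.2214, 0.0777]
ee_rot: [0.009, 0.998, 0.049, 0.038]
contact_force: [0.4, 0.2, 0.1]
width: 0.0398
```

```bash
python3 go.py .5884 .2210 .23 5.8 40
```

```text
14.97 [0.593  0.2214 0.0777] yaw 5.7 tz [ 0.077 -0.015 -0.997] q [ 0.27  0.45  1.65 -0.04  0.97  0.19] F [0.4 0.2 0.1] w 39.8 d [ -4.6  -0.4 152.3] tool [   6.8    3.3 -152.2] 4
[[[1.7, 0.8, -38.1], -0.0], [[1.7, 0.8, -38.1], -0.0], [[1.7, 0.8, -38.1], -0.0], [[1.7, 0.8, -38.1], -0.0]]
```

Request:
carry_out([
  [[2,1,-30],0],
  [[2,1,-40],0],
  [[2,1,-40],0],
  [[2,1,-38],0],
  [[-2,12,-8],0],
  [[-3,30,0],0],
  [[-2,38,0],0],
  [[0,38,0],0],
  [[3,38,0],0],
  [[3,20,0],0],
])

```text
clock: 15.8
position: [0.6065, 0.0443, 0.2541]
ee_rot: [0.008, 0.997, 0.055, 0.045]
contact_force: [0.4, -0.0, -1.4]
width: 0.0399
```

```bash
L=.074 python3 go.py .6112 .0256 .12 5.8 35
```

```text
15.8 [0.6133 0.0436 0.1805] yaw 6.4 tz [ 0.091 -0.011 -0.996] q [-0.04  0.27  1.47 -0.01  1.32 -0.15] F [ 0.4 -0.  -1.4] w 39.9 d [ -2.1 -18.  -60.5] tool [-9.5 16.4 60.2] 2
[[[-4.7, 8.2, 30.1], 0.3], [[-4.7, 8.2, 30.1], 0.3]]
```

Request:
carry_out([
  [[-4,4,10],0.5],
  [[-4,0,30],0],
  [[-2,0,20],0],
  [[0,0,0],0],
])

```text
clock: 16.13
position: [0.605, 0.0289, 0.1964]
ee_rot: [0.01, 0.998, 0.046, 0.05]
contact_force: [-1.0, -0.4, -1.2]
width: 0.0398
```

```bash
L=.074 python3 go.py .6112 .0256 .04 5.8 35
```

```text
16.13 [0.6126 0.0277 0.1228] yaw 5.3 tz [ 0.102 -0.016 -0.995] q [-0.06  0.29  1.58 -0.01  1.17 -0.15] F [-1.  -0.4 -1.2] w 39.8 d [ -1.4  -2.1 -82.8] tool [-9.8 -0.1 82.3] 3
[[[-3.3, -0.0, 27.4], -0.2], [[-3.3, -0.0, 27.4], -0.2], [[-3.3, -0.1, 27.4], -0.2]]
```

Request:
carry_out([
  [[0,0,-41],0],
  [[0,0,-41],0],
  [[0,0,-41],0],
  [[0,0,-41],0],
  [[0,0,0],0],
  [[0,0,0],0],
])

```text
clock: 16.63
position: [0.5845, 0.031, 0.3679]
ee_rot: [0.01, 0.998, 0.046, 0.047]
contact_force: [0.4, 0.1, -2.1]
width: 0.0398
```

```bash
L=.074 python3 go.py .6112 .0256 .04 5.8 35
```

```text
16.63 [0.5915 0.0299 0.2942] yaw 5.3 tz [ 0.095 -0.016 -0.995] q [-0.06  0.19  1.29 -0.01  1.56 -0.15] F [ 0.4  0.1 -2.1] w 39.8 d [  19.7   -4.3 -254.2] tool [-4.60e+00 -2.00e-01  2.55e+02] 8
[[[-0.6, -0.0, 31.9], -0.1], [[-0.6, -0.0, 31.9], -0.1], [[-0.6, -0.0, 31.9], -0.1], [[-0.6, -0.0, 31.9], -0.1], [[-0.6, -0.0, 31.9], -0.1], [[-0.6, -0.0, 31.9], -0.1], [[-0.6, -0.0, 31.9], -0.1], [[-0.6, -0.0, 31.9], -0.1]]
```

Request:
carry_out([
  [[0,0,0],0],
  [[0,0,0],0],
  [[0,0,0],0],
  [[0,0,0],0],
  [[0,0,0],0],
  [[0,0,0],0],
  [[0,0,0],0],
  [[0,0,0],0],
  [[0,0,0],0],
  [[0,0,0],0],
])

```text
clock: 17.47
position: [0.5824, 0.0314, 0.3633]
ee_rot: [0.01, 0.998, 0.046, 0.043]
contact_force: [-0.0, -0.2, -1.3]
width: 0.0402
```

```bash
L=.074 python3 go.py .6112 .0256 .04 5.8 35
```

```text
17.47 [0.5888 0.0303 0.2896] yaw 5.4 tz [ 0.087 -0.015 -0.996] q [-0.06  0.2   1.3  -0.01  1.56 -0.15] F [-0.  -0.2 -1.3] w 40.2 d [  22.4   -4.7 -249.6] tool [  0.6   0.9 250.7] 8
[[[0.1, 0.1, 31.3], -0.1], [[0.1, 0.1, 31.3], -0.1], [[0.1, 0.1, 31.3], -0.1], [[0.1, 0.1, 31.3], -0.1], [[0.1, 0.1, 31.3], -0.1], [[0.1, 0.1, 31.3], -0.1], [[0.1, 0.1, 31.3], -0.1], [[0.1, 0.1, 31.3], -0.1]]
```

Request:
carry_out([
  [[0,1,38],0],
  [[0,0,41],0],
  [[0,0,41],0],
  [[0,0,41],0],
  [[-1,0,35],0],
  [[0,0,0],0],
])

```text
clock: 17.97
position: [0.6043, 0.0269, 0.1674]
ee_rot: [0.011, 0.998, 0.046, 0.051]
contact_force: [-1.7, -0.5, -1.3]
width: 0.0399
```

```bash
L=.074 python3 go.py .6112 .0256 .04 5.8 35
```

```text
17.97 [0.6118 0.0257 0.0938] yaw 5.4 tz [ 0.102 -0.016 -0.995] q [-0.06  0.31  1.63 -0.01  1.1  -0.15] F [-1.7 -0.5 -1.3] w 39.9 d [ -0.6  -0.1 -53.8] tool [-6.  -1.4 53.4] 2
[[[-3.0, -0.7, 26.7], -0.2], [[-3.0, -0.7, 26.7], -0.2]]
```

Request:
carry_out([
  [[-5,-1,24],0],
  [[-5,0,26],0],
  [[-1,0,0],0],
])

```text
clock: 18.22
position: [0.6006, 0.0259, 0.118]
ee_rot: [0.011, 0.997, 0.046, 0.052]
contact_force: [-1.2, -0.1, -2.2]
width: 0.0399
```

```bash
L=.074 python3 go.py .6112 .0256 .008 5.8 35;python3 -c "
from est import *
d=shot('side','s4'); im=d['frame']
q=proj(d,cyl(.024,.034)+[.6112,.0256,0])
im=cv2.resize(im[110:240,220:350],None,fx=4,fy=4,interpolation=cv2.INTER_CUBIC)
cv2.polylines(im,[(((q-[220,110])+.5)*4).astype(int).reshape(-1,1,2)],True,(255,255,0),1)
cv2.imwrite('pics/s4c.png',im)"
```

```text
18.22 [0.6084 0.0247 0.0444] yaw 5.4 tz [ 0.106 -0.017 -0.994] q [-0.07  0.35  1.71 -0.01  0.98 -0.15] F [-1.2 -0.1 -2.2] w 39.9 d [  2.8   0.9 -36.4] tool [-0.9 -1.6 36.5] 2
[[[-0.5, -0.8, 18.2], -0.2], [[-0.5, -0.8, 18.2], -0.2]]
```

View pics/s4c.png

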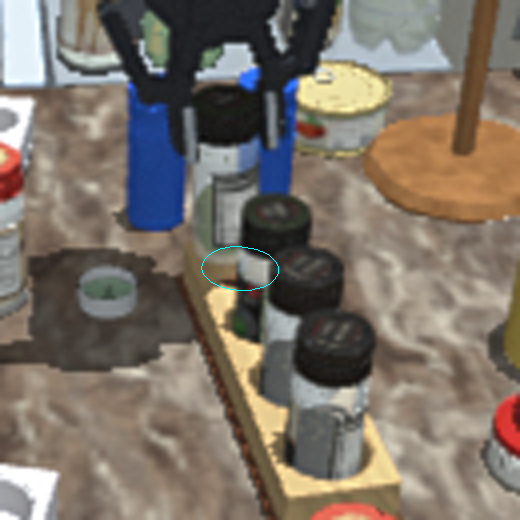

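The jar hangs upright (cap centre x≈228, base ≈225) although the tool is tilted. Its base is therefore about 10 mm short of the pocket centre at (240,268). I'll shift +x by 12 mm and then lower.

Request:
carry_out([
  [[12,1,1],0],
  [[0,0,0],0],
])

```text
clock: 18.43
position: [0.6172, 0.026, 0.1261]
ee_rot: [0.011, 0.997, 0.046, 0.058]
contact_force: [1.6, 1.3, -0.8]
width: 0.0398
```

```bash
L=-.019 python3 go.py .6112 .0256 k 5.8 35
```

```text
18.43 [0.615  0.0263 0.145 ] yaw 5.4 tz [ 0.116 -0.017 -0.993] q [-0.06  0.36  1.67 -0.01  1.   -0.15] F [ 1.6  1.3 -0.8] w 39.8 d [-3.8 -0.7  0. ] tool [-3.8  0.3 -0.4] 1
[[[-3.8, 0.3, -0.4], -0.4]]
```

Request:
carry_out([
  [[-6,0,20],-0.3],
  [[-3,0,12],0],
])

```text
clock: 18.6
position: [0.6174, 0.0233, 0.1042]
ee_rot: [0.013, 0.997, 0.05, 0.065]
contact_force: [-24.9, -3.7, 57.1]
width: 0.0403
```

```bash
L=-.019 python3 go.py .6112 .0256 .102 5.8 35
```

```text
18.6 [0.6149 0.0237 0.123 ] yaw 5.9 tz [ 0.13  -0.02  -0.991] q [-0.07  0.37  1.71 -0.01  0.93 -0.16] F [-24.9  -3.7  57.1] w 40.3 d [ -3.7   1.9 -21. ] tool [-6.2 -3.  20.3] 1
[[[-6.2, -3.0, 20.3], 0.1]]
```

Request:
carry_out([
  [[1,0,-14],0],
  [[0,0,-2],0],
])

```text
clock: 18.77
position: [0.6172, 0.0231, 0.126]
ee_rot: [0.014, 0.996, 0.05, 0.067]
contact_force: [0.8, -0.2, 0.1]
width: 0.0396
```

```bash
L=-.019 python3 go.py .6112 .0256 .102 5.8 35;python3 -c "
from est import *
d=shot('side','s5'); e=shot('top','t5')
q=proj(d,cyl(.024,.034)+[.6112,.0256,0])
im=cv2.resize(d['frame'][110:210,240:310],(420,600),interpolation=cv2.INTER_CUBIC)
cv2.polylines(im,[(((q-[240,110])+.5)*6).astype(int).reshape(-1,1,2)],True,(255,255,0),1)
im2=cv2.resize(e['frame'][120:220,200:262],(372,600),interpolation=cv2.INTER_CUBIC)
cv2.imwrite('pics/s5c.png',np.hstack([im,im2]))"
```

```text
18.77 [0.6146 0.0235 0.1448] yaw 5.9 tz [ 0.135 -0.022 -0.991] q [-0.07  0.35  1.69 -0.02  0.97 -0.16] F [ 0.8 -0.2  0.1] w 39.6 d [ -3.4   2.1 -42.8] tool [-8.8 -3.9 41.9] 2
[[[-4.4, -1.9, 20.9], 0.0], [[-4.4, -1.9, 20.9], 0.0]]
```

View pics/s5c.png

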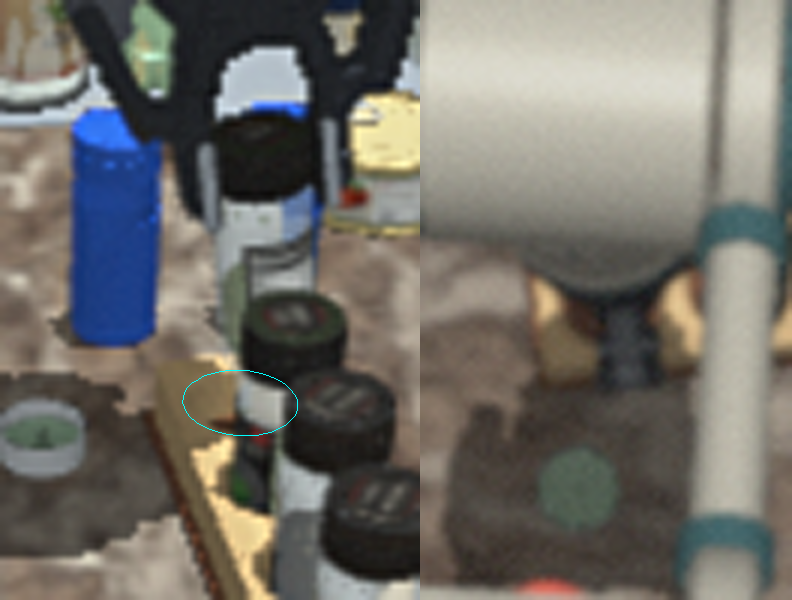

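```bash
python3 -c "
from est import *
d=dict(np.load('pics/side0.npz'))
f=lambda p:((proj(d,p)-[240,110]+.5)*6).round(0).tolist()
for x in (.605,.6112,.6175): print(x,f([[x,.0255,z] for z in (.05,.1,.155)]))
print(f([[.6171,-.0321,.113],[.6229,-.0899,.113],[.6288,-.1476,.113]]))
# cap left/right edges if at x,z=.15
print(f(cyl(.0205,.155)+[.6112,.0255,0])[::10])
"
```

```text
0.605 [[227.0, 371.0], [233.0, 267.0], [241.0, 143.0]]
0.6112 [[242.0, 371.0], [249.0, 266.0], [257.0, 143.0]]
0.6175 [[257.0, 370.0], [264.0, 266.0], [273.0, 142.0]]
[[291.0, 315.0], [336.0, 403.0], [387.0, 501.0]]
[[309.0, 141.0], [246.0, 118.0], [204.0, 147.0], [272.0, 168.0]]
```

Request:
carry_out([
  [[-10,-2,2],0],
  [[-3,0,8],0],
])

```text
clock: 19.03
position: [0.6059, 0.0239, 0.1146]
ee_rot: [0.014, 0.996, 0.05, 0.069]
contact_force: [0.3, -0.2, -0.8]
width: 0.0399
```

```bash
L=-.019 python3 go.py .605 .0256 .125 5.8 35;python3 -c "
from est import *
d=shot('side','s6')
q=proj(d,cyl(.024,.034)+[.6112,.0256,0])
im=cv2.resize(d['frame'][110:210,240:310],(420,600),interpolation=cv2.INTER_CUBIC)
cv2.polylines(im,[(((q-[240,110])+.5)*6).astype(int).reshape(-1,1,2)],True,(255,255,0),1)
cv2.imwrite('pics/s6c.png',im)"
```

```text
19.03 [0.6032 0.0243 0.1334] yaw 5.9 tz [ 0.138 -0.021 -0.99 ] q [-0.07  0.34  1.73 -0.01  0.93 -0.16] F [ 0.3 -0.2 -0.8] w 39.9 d [ 1.8  1.3 -8.4] tool [ 0.7 -1.4  8.6] 1
[[[0.7, -1.4, 8.6], 0.1]]
```

View pics/s6c.png

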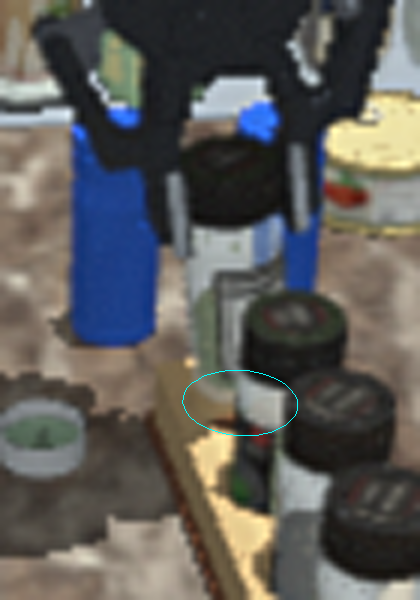

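Request:
carry_out([
  [[-2,-2,11],0],
  [[-3,-1,11],0],
])

```text
clock: 19.25
position: [0.6049, 0.0252, 0.0903]
ee_rot: [0.015, 0.996, 0.05, 0.07]
contact_force: [3.9, -1.9, 2.0]
width: 0.0397
```

```bash
L=-.019 python3 go.py .604 .0265 .102 5.8 35
```

```text
19.25 [0.6022 0.0256 0.1091] yaw 5.9 tz [ 0.142 -0.023 -0.99 ] q [-0.07  0.36  1.76 -0.02  0.87 -0.16] F [ 3.9 -1.9  2. ] w 39.7 d [ 1.8  0.9 -7.1] tool [ 0.9 -0.9  7.2] 1
[[[0.9, -0.9, 7.2], 0.1]]
```

Request:
carry_out([
  [[1,0,5],0],
  [[0,0,0],0],
])

```text
clock: 19.42
position: [0.6061, 0.025, 0.0826]
ee_rot: [0.015, 0.996, 0.05, 0.07]
contact_force: [1.4, -0.1, 0.3]
width: 0.0398
```

```bash
L=-.019 python3 go.py .604 .0265 .102 5.8 35
```

```text
19.42 [0.6034 0.0254 0.1015] yaw 5.9 tz [ 0.14  -0.023 -0.99 ] q [-0.07  0.38  1.77 -0.02  0.86 -0.15] F [ 1.4 -0.1  0.3] w 39.8 d [0.6 1.1 0.5] tool [ 0.8 -1.  -0.5] 1
[[[0.8, -1.0, -0.5], 0.1]]
```

Now release, lift high, and then work on removing the tool tilt.

Request:
carry_out([
  [[0,0,1],0],
  [[0,0,0],0],
  [[0,0,0],0],
], fingers=68)

```text
clock: 19.67
position: [0.6049, 0.0253, 0.0802]
ee_rot: [0.014, 0.996, 0.05, 0.067]
contact_force: [1.1, 0.1, 0.4]
width: 0.0678
```

Request:
carry_out([
  [[2,0,-20],0],
  [[4,0,-35],0],
  [[4,0,-40],0],
  [[5,0,-40],0],
  [[5,0,-41],0],
  [[5,0,-41],0],
  [[5,0,-30],0],
  [[0,0,0],0],
])

```text
clock: 20.33
position: [0.5968, 0.0348, 0.3369]
ee_rot: [0.013, 0.997, 0.05, 0.061]
contact_force: [-0.5, -0.1, -0.2]
width: 0.068
```

```bash
python3 go.py .70 -.30 .38 5.8 38
```

```text
20.33 [0.5968 0.0348 0.3369] yaw 5.9 tz [ 0.122 -0.02  -0.992] q [-0.05  0.2   1.35 -0.01  1.46 -0.15] F [-0.5 -0.1 -0.2] w 68.0 d [ 103.2 -334.8   43.1] tool [ 73.1 344.5 -23.6] 10
[[[7.3, 34.5, -2.4], 0.0], [[7.3, 34.5, -2.4], 0.0], [[7.3, 34.5, -2.4], 0.0], [[7.3, 34.5, -2.4], 0.0], [[7.3, 34.5, -2.4], 0.0], [[7.3, 34.5, -2.4], 0.0], [[7.3, 34.5, -2.4], 0.0], [[7.3, 34.5, -2.4], 0.0], [[7.3, 34.4, -2.4], 0.0], [[7.3, 34.4, -2.4], 0.0]]
```

Request:
carry_out([
  [[7,34,-4],0],
  [[7,34,-4],0],
  [[7,34,-4],0],
  [[7,34,-4],0],
  [[7,34,-4],0],
  [[7,34,-4],0],
  [[7,34,-4],0],
  [[7,34,-4],0],
  [[7,34,-4],0],
  [[7,20,0],0],
])

```text
clock: 21.17
position: [0.6938, -0.2859, 0.3966]
ee_rot: [0.01, 0.996, 0.056, 0.062]
contact_force: [-0.8, 0.9, 0.4]
width: 0.0679
```

```bash
python3 go.py .70 -.30 .38 5.8 38
```

```text
21.17 [ 0.6938 -0.2859  0.3966] yaw 6.5 tz [ 0.125 -0.012 -0.992] q [-0.51  0.46  0.83  0.05  1.74 -0.61] F [-0.8  0.9  0.4] w 67.9 d [  6.2 -14.1 -16.6] tool [ 2.5 14.2 17.4] 1
[[[2.5, 14.2, 17.4], 0.7]]
```

Request:
carry_out([
  [[0,0,0],0],
  [[0,0,0],0],
  [[0,0,0],0],
  [[0,0,0],0],
  [[0,0,0],0],
  [[0,0,0],0],
  [[0,0,0],0],
  [[0,0,0],0],
  [[0,0,0],0],
  [[0,0,0],0],
])

```text
clock: 22.0
position: [0.6927, -0.284, 0.3943]
ee_rot: [0.008, 0.997, 0.056, 0.06]
contact_force: [-0.4, -1.1, 0.2]
width: 0.0679
```

```bash
python3 go.py .70 -.30 .38 5.8 38; python3 -c "
from h import *
shot('top','t7');d=shot('side','s7')
im=cv2.resize(d['frame'][90:300,180:360],None,fx=2.8,fy=2.8,interpolation=cv2.INTER_CUBIC);cv2.imwrite('pics/s7c.png',im)"
```

```text
22.0 [ 0.6927 -0.284   0.3943] yaw 6.6 tz [ 0.12  -0.009 -0.993] q [-0.51  0.46  0.83  0.05  1.74 -0.61] F [-0.4 -1.1  0.2] w 67.9 d [  7.3 -16.  -14.3] tool [ 3.7 16.4 15.2] 1
[[[3.7, 16.4, 15.2], 0.8]]
```

View pics/s7c.png

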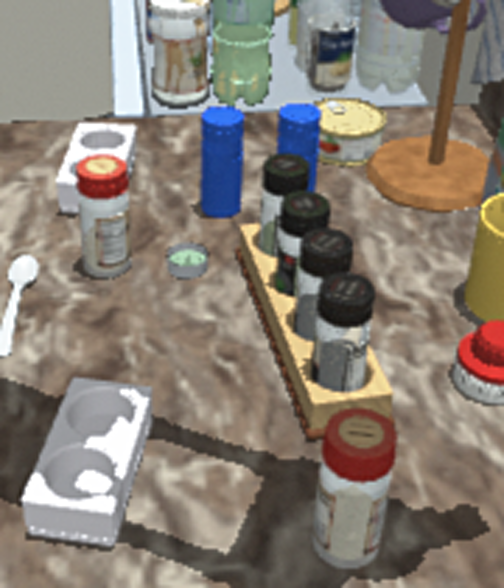

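All four black jars stand seated in the caddy. The tool has drifted to a 0.12 rad tilt. I'll level it by pressing the open fingertips gently on bare worktop at about (0.49,-0.06).

```bash
python3 go.py .48 -.06 .30 5.8 38
```

```text
22.1 [ 0.6927 -0.2842  0.3943] yaw 6.5 tz [ 0.12  -0.009 -0.993] q [-0.51  0.46  0.83  0.05  1.74 -0.61] F [-0.   0.3  0.5] w 68.1 d [-212.7  224.2  -94.3] tool [-195.6 -248.5   66. ] 9
[[[-21.7, -27.6, 7.3], 0.1], [[-21.8, -27.6, 7.3], 0.1], [[-21.8, -27.6, 7.3], 0.1], [[-21.9, -27.5, 7.3], 0.1], [[-21.9, -27.5, 7.3], 0.1], [[-21.9, -27.5, 7.3], 0.1], [[-22.0, -27.4, 7.3], 0.1], [[-22.0, -27.4, 7.3], 0.1], [[-22.1, -27.4, 7.3], 0.1]]
```

Request:
carry_out([
  [[-22,-27,7],0.1],
  [[-22,-27,7],0.1],
  [[-22,-27,7],0.1],
  [[-22,-27,7],0.1],
  [[-22,-27,7],0.1],
  [[-22,-27,7],0.1],
  [[-22,-27,7],0.1],
  [[-22,-27,7],0.1],
  [[-8,-10,4],0],
  [[0,0,0],0],
], fingers=85)

```text
clock: 22.93
position: [0.4861, -0.0742, 0.2972]
ee_rot: [0.007, 0.997, 0.047, 0.06]
contact_force: [0.3, 0.8, -0.1]
width: 0.0845
```

```bash
python3 go.py .49 -.06 .05 5.8 38
```

```text
22.93 [ 0.4861 -0.0742  0.2972] yaw 5.4 tz [ 0.119 -0.009 -0.993] q [-0.31  0.05  1.63  0.03  1.34 -0.41] F [ 0.3  0.8 -0.1] w 84.5 d [   3.9   14.2 -247.2] tool [-24.  -18.8 245.7] 7
[[[-3.4, -2.7, 35.1], -0.1], [[-3.4, -2.7, 35.1], -0.1], [[-3.4, -2.7, 35.1], -0.1], [[-3.4, -2.7, 35.1], -0.1], [[-3.4, -2.7, 35.1], -0.1], [[-3.4, -2.7, 35.1], -0.1], [[-3.4, -2.7, 35.1], -0.1]]
```

Request:
carry_out([
  [[-4,-3,37],0],
  [[-4,-3,38],0],
  [[-4,-3,38],0],
  [[-4,-3,38],0],
  [[-4,-3,35],0],
  [[-4,-1,30],0],
  [[-3,-1,12],0],
  [[0,0,0],0],
])

```text
clock: 23.6
position: [0.5011, -0.0699, 0.0672]
ee_rot: [0.014, 0.996, 0.047, 0.072]
contact_force: [-0.6, 0.2, 0.2]
width: 0.0853
```

```bash
python3 go.py .49 -.06 .005 5.8 38
```

```text
23.6 [ 0.5011 -0.0699  0.0672] yaw 5.5 tz [ 0.145 -0.021 -0.989] q [-0.29  0.26  2.01  0.03  0.73 -0.41] F [-0.6  0.2  0.2] w 85.3 d [-11.1   9.9 -62.2] tool [-18.9 -13.   59.7] 2
[[[-9.5, -6.5, 29.9], -0.1], [[-9.4, -6.5, 29.9], -0.1]]
```

Request:
carry_out([
  [[-9,-6,28],0],
  [[-7,-4,24],0],
  [[-1,0,4],0],
])

```text
clock: 23.85
position: [0.4997, -0.0666, 0.0108]
ee_rot: [0.016, 0.996, 0.046, 0.078]
contact_force: [-0.3, 0.7, -0.3]
width: 0.0851
```

Request:
carry_out([
  [[-1,0,5],0],
])

```text
clock: 23.93
position: [0.5012, -0.0676, 0.0062]
ee_rot: [0.016, 0.996, 0.046, 0.079]
contact_force: [0.5, -0.3, 0.9]
width: 0.0853
```

```bash
python3 go.py .49 -.06 .005 5.8 38
```

```text
23.93 [ 0.5012 -0.0676  0.0062] yaw 5.5 tz [ 0.158 -0.025 -0.987] q [-0.29  0.35  2.09  0.04  0.54 -0.41] F [ 0.5 -0.3  0.9] w 85.3 d [-11.2   7.6  -1.2] tool [-10.5  -8.6  -0.8] 1
[[[-10.5, -8.6, -0.8], -0.3]]
```

Request:
carry_out([
  [[-1,0,6],0],
])

```text
clock: 24.02
position: [0.503, -0.0687, 0.0009]
ee_rot: [0.017, 0.996, 0.046, 0.08]
contact_force: [-0.3, 0.1, -0.2]
width: 0.085
```

Request:
carry_out([
  [[-1,0,6],0],
])

```text
clock: 24.1
position: [0.505, -0.0698, -0.0041]
ee_rot: [0.018, 0.995, 0.046, 0.082]
contact_force: [0.7, 0.2, -0.4]
width: 0.0848
```

Request:
carry_out([
  [[-1,0,6],0],
])

```text
clock: 24.18
position: [0.5053, -0.07, -0.0064]
ee_rot: [0.017, 0.995, 0.046, 0.082]
contact_force: [-26.5, 10.2, 118.0]
width: 0.0853
```

```bash
python3 go.py .49 -.06 .005 5.8 38
```

```text
24.18 [ 0.5053 -0.07   -0.0064] yaw 5.4 tz [ 0.164 -0.027 -0.986] q [-0.29  0.38  2.1   0.04  0.5  -0.42] F [-26.5  10.2 118. ] w 85.3 d [-15.3  10.   11.4] tool [-12.3 -10.9 -14.1] 1
[[[-12.3, -10.9, -14.1], -0.4]]
```

Request:
carry_out([
  [[2,0,-8],0],
  [[5,0,-25],0],
  [[6,0,-38],0],
  [[6,0,-40],0],
  [[6,0,-40],0],
  [[6,0,-40],0],
  [[6,0,-40],0],
  [[6,0,-40],0],
  [[6,0,-40],0],
  [[6,0,-40],0],
])

```text
clock: 25.02
position: [0.5, -0.0562, 0.3602]
ee_rot: [0.019, 0.995, 0.045, 0.086]
contact_force: [0.4, -0.4, -0.4]
width: 0.0845
```

```bash
python3 go.py .49 -.06 .40 5.8 38
```

```text
25.02 [ 0.5    -0.0562  0.3602] yaw 5.4 tz [ 0.173 -0.03  -0.984] q [-0.26  0.02  1.52  0.02  1.43 -0.35] F [ 0.4 -0.4 -0.4] w 84.5 d [-10.   -3.8  39.8] tool [ -3.4   4.7 -40.8] 2
[[[-1.7, 2.3, -20.4], -0.2], [[-1.7, 2.3, -20.4], -0.2]]
```

Request:
carry_out([
  [[0,0,0],0],
  [[0,0,0],0],
  [[0,0,0],0],
  [[0,0,0],0],
  [[0,0,0],0],
  [[0,0,0],0],
  [[0,0,0],0],
  [[0,0,0],0],
  [[0,0,0],0],
  [[0,0,0],0],
])

```text
clock: 25.85
position: [0.5024, -0.0572, 0.3684]
ee_rot: [0.021, 0.994, 0.045, 0.094]
contact_force: [-0.1, -0.0, -0.2]
width: 0.0852
```

```bash
python3 go.py .49 -.06 .40 5.8 38; python3 -c "
from h import *
print(manip.get_state()['effort'])"
```

```text
25.85 [ 0.5024 -0.0572  0.3684] yaw 5.4 tz [ 0.189 -0.034 -0.981] q [-0.26  0.01  1.51  0.02  1.43 -0.35] F [-0.1 -0.  -0.2] w 85.2 d [-12.4  -2.8  31.6] tool [ -6.5   3.4 -33.2] 1
[[[-6.5, 3.4, -33.2], -0.4]]
[ 1.32121255e-03 -2.78737378e+01 -2.71566224e+01  8.85301293e-02
 -1.05877753e+00  3.51918038e-05]
```

Request:
carry_out([
  [[-30,-1,10],0],
  [[-38,-1,10],0],
  [[-38,-1,8],0],
  [[-38,0,8],0],
  [[-38,0,5],0],
  [[-30,0,5],0],
], fingers=50)

```text
clock: 26.35
position: [0.3046, -0.076, 0.2786]
ee_rot: [0.022, 0.994, 0.049, 0.096]
contact_force: [-0.8, -0.7, 0.2]
width: 0.05
```

```bash
python3 go.py .22 -.06 .28 5.8 38
```

```text
26.35 [ 0.3046 -0.076   0.2786] yaw 5.9 tz [ 0.193 -0.034 -0.981] q [-0.56 -0.29  1.97  0.08  1.28 -0.67] F [-0.8 -0.7  0.2] w 50.0 d [-84.6  16.    1.4] tool [-80.8 -23.7 -18.3] 3
[[[-26.9, -7.9, -6.1], 0.0], [[-26.9, -7.9, -6.1], 0.0], [[-26.9, -7.9, -6.1], 0.0]]
```

Request:
carry_out([
  [[-30,0,2],0],
  [[-30,0,2],0],
  [[-30,0,2],0],
  [[-30,0,2],0],
])

```text
clock: 26.68
position: [0.1896, -0.085, 0.2466]
ee_rot: [0.022, 0.994, 0.054, 0.094]
contact_force: [-1.4, -1.0, 0.3]
width: 0.05
```

```bash
python3 go.py .22 -.06 .28 5.8 38
```

```text
26.68 [ 0.1896 -0.085   0.2466] yaw 6.5 tz [ 0.19  -0.033 -0.981] q [-1.06 -0.48  2.13  0.15  1.38 -1.19] F [-1.4 -1.   0.3] w 50.0 d [30.4 25.  33.4] tool [ 38.6 -19.9 -27.8] 2
[[[19.3, -10.0, -13.9], 0.3], [[19.2, -10.1, -13.9], 0.3]]
```

I'm changing the plan for the tray. With the jaws turned along its length, I can grip the 10 mm web between the two pockets, one finger in each. The tool tilt then lies in the pad plane and does no harm. I'll re-measure the trays now.

```bash
python3 - <<'E'
from est import *
d=shot('top','t8'); f=d['frame'].copy()
im=cv2.resize(f[130:260,130:370],None,fx=3,fy=3,interpolation=cv2.INTER_CUBIC)
L=[]
for (x,y,w) in [(.4518,.1925,-.18),(.4422,-.209,-.262)]:
    L.append(rect(x,y,w,.06,.12,.04))
    for k in(-.029,.029): L.append(cyl(.024,.04)+[x-np.sin(w)*k,y+np.cos(w)*k,0])
for l in L:
    q=(proj(d,l)-[130,130]+.5)*3-.5; cv2.polylines(im,[np.round(q*8).astype(int).reshape(-1,1,2)],False,(255,0,255),1,cv2.LINE_AA,3)
cv2.imwrite('pics/t8c.png',im)
E
python3 go.py .44 -.209 .16 75 38
```

```text
26.73 [ 0.1854 -0.0872  0.2453] yaw 5.6 tz [ 0.185 -0.036 -0.982] q [-1.08 -0.49  2.13  0.15  1.38 -1.19] F [-1.3  1.6 -0.5] w 49.8 d [ 254.6 -121.8  -85.3] tool [222.1 138.8 135.3] 10
[[[22.2, 13.9, 13.5], -6.9], [[20.4, 16.5, 13.5], -6.9], [[18.2, 18.8, 13.5], -6.9], [[15.8, 20.9, 13.5], -6.9], [[13.2, 22.6, 13.5], -6.9], [[10.4, 24.1, 13.5], -6.9], [[7.4, 25.1, 13.5], -6.9], [[4.3, 25.8, 13.5], -6.9], [[1.1, 26.2, 13.5], -6.9], [[-2.1, 26.1, 13.5], -6.9]]
```

View pics/t8c.png

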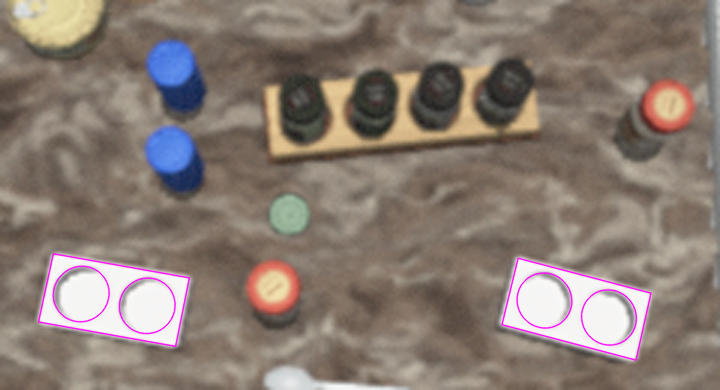

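Request:
carry_out([
  [[22,14,10],-6.9],
  [[20,17,10],-6.9],
  [[18,19,10],-6.9],
  [[16,21,10],-6.9],
  [[13,23,10],-6.9],
  [[10,24,10],-6.9],
  [[7,25,10],-6.9],
  [[4,26,10],-6.9],
  [[1,26,10],-6.9],
  [[0,10,5],-6.9],
], fingers=34)

```text
clock: 27.57
position: [0.4241, -0.2146, 0.196]
ee_rot: [0.08, 0.789, 0.606, 0.059]
contact_force: [-0.6, 0.0, 0.5]
width: 0.0341
```

```bash
python3 go.py .4422 -.209 .16 75 38
```

```text
27.57 [ 0.4241 -0.2146  0.196 ] yaw 75.1 tz [ 0.189 -0.055 -0.98 ] q [-0.67  0.05  1.9   0.09  1.01 -2.02] F [-0.6  0.   0.5] w 34.1 d [ 18.1   5.6 -36. ] tool [10.3  8.7 38.5] 2
[[[5.1, 4.3, 19.2], 0.0], [[5.1, 4.3, 19.2], 0.0]]
```

Request:
carry_out([
  [[9,5,20],0],
  [[3,14,35],0],
  [[1,10,30],0],
  [[1,7,22],0],
  [[0,0,0],0],
])

```text
clock: 27.98
position: [0.4929, -0.2189, 0.0951]
ee_rot: [0.084, 0.787, 0.608, 0.06]
contact_force: [-0.0, 0.3, 0.1]
width: 0.0344
```

```bash
python3 go.py .444 -.2095 .021 75 38
```

```text
27.98 [ 0.4929 -0.2189  0.0951] yaw 75.3 tz [ 0.196 -0.059 -0.979] q [-0.59  0.25  1.95  0.09  0.75 -1.96] F [-0.   0.3  0.1] w 34.4 d [-48.9   9.4 -74.1] tool [ -2.7 -63.7  62.4] 3
[[[-0.9, -21.2, 20.8], 0.1], [[-0.9, -21.2, 20.8], 0.1], [[-1.0, -21.2, 20.8], 0.1]]
```

Request:
carry_out([
  [[-1,-30,6],0],
  [[-1,-25,10],0],
  [[0,-2,8],0],
  [[0,0,0],0],
])

```text
clock: 28.32
position: [0.4447, -0.208, 0.0592]
ee_rot: [0.084, 0.786, 0.609, 0.06]
contact_force: [0.3, -0.3, -0.3]
width: 0.0342
```

```bash
python3 go.py .444 -.2095 .048 75 38
```

```text
28.32 [ 0.4447 -0.208   0.0592] yaw 75.4 tz [ 0.197 -0.059 -0.979] q [-0.63  0.24  2.09  0.12  0.62 -2.04] F [ 0.3 -0.3 -0.3] w 34.2 d [ -0.7  -1.5 -11.2] tool [-1.5 -2.6 10.9] 1
[[[-1.5, -2.6, 10.9], 0.4]]
```

Request:
carry_out([
  [[-1,-5,17],0],
  [[0,-5,15],0],
  [[0,0,0],0],
])

```text
clock: 28.57
position: [0.4459, -0.2113, 0.0292]
ee_rot: [0.089, 0.786, 0.608, 0.062]
contact_force: [-0.7, 0.6, -0.2]
width: 0.0338
```

```bash
python3 go.py .444 -.2095 .021 75 38; python3 -c "
from h import *
d=shot('side','s9')
im=cv2.resize(d['frame'][170:310,150:290],None,fx=4,fy=4,interpolation=cv2.INTER_CUBIC);cv2.imwrite('pics/s9c.png',im)"
```

```text
28.57 [ 0.4459 -0.2113  0.0292] yaw 75.4 tz [ 0.205 -0.065 -0.977] q [-0.64  0.28  2.13  0.14  0.52 -2.07] F [-0.7  0.6 -0.2] w 33.8 d [-1.9  1.8 -8.2] tool [ 1.4 -4.   7.5] 1
[[[1.4, -4.0, 7.5], 0.4]]
```

View pics/s9c.png

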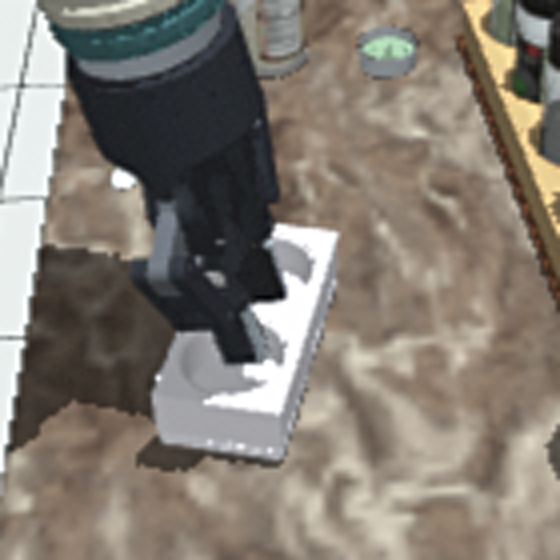

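Request:
carry_out([
  [[1,-4,8],0],
  [[0,-1,2],0],
])

```text
clock: 28.78
position: [0.4485, -0.2129, 0.0227]
ee_rot: [0.094, 0.786, 0.608, 0.063]
contact_force: [-0.2, 0.1, -0.4]
width: 0.0341
```

Request:
carry_out([
  [[0,0,0],0],
  [[0,0,0],0],
  [[0,0,0],0],
  [[0,0,0],0],
], fingers=4, squeeze=70)

```text
clock: 29.12
position: [0.4517, -0.2146, 0.0263]
ee_rot: [0.097, 0.785, 0.608, 0.064]
contact_force: [0.4, 0.5, -1.1]
width: 0.0165
```

```bash
python3 go.py .444 -.2095 .10 k 38
```

```text
29.12 [ 0.4517 -0.2146  0.0263] yaw 75.4 tz [ 0.219 -0.074 -0.973] q [-0.63  0.29  2.14  0.15  0.49 -2.08] F [ 0.4  0.5 -1.1] w 16.5 d [-7.7  5.1 73.7] tool [  1.7   8.4 -73.8] 2
[[[0.9, 4.2, -36.9], 0.0], [[0.9, 4.2, -36.9], 0.0]]
```

Request:
carry_out([
  [[1,2,-12],0],
  [[1,5,-25],0],
  [[1,7,-35],0],
  [[1,8,-38],0],
  [[1,8,-38],0],
  [[0,0,-10],0],
])

```text
clock: 29.62
position: [0.4445, -0.204, 0.1911]
ee_rot: [0.092, 0.786, 0.608, 0.063]
contact_force: [1.8, -1.1, -0.6]
width: 0.0164
```

```bash
python3 go.py .4617 .1877 .18 80.1 38; python3 -c "
from h import *
d=shot('side','s10')
im=cv2.resize(d['frame'][120:320,120:300],None,fx=3,fy=3,interpolation=cv2.INTER_CUBIC);cv2.imwrite('pics/s10c.png',im)"
```

```text
29.62 [ 0.4445 -0.204   0.1911] yaw 75.3 tz [ 0.21  -0.069 -0.975] q [-0.62  0.06  1.91  0.08  0.96 -1.98] F [ 1.8 -1.1 -0.6] w 16.4 d [ 17.2 391.7 -11.1] tool [383.3 -82.  -12.5] 11
[[[34.8, -7.5, -1.1], -0.4], [[34.9, -7.2, -1.1], -0.4], [[35.0, -6.9, -1.1], -0.4], [[35.0, -6.7, -1.1], -0.4], [[35.1, -6.4, -1.1], -0.4], [[35.1, -6.1, -1.1], -0.4], [[35.2, -5.9, -1.1], -0.4], [[35.2, -5.6, -1.1], -0.4], [[35.2, -5.3, -1.1], -0.4], [[35.3, -5.1, -1.1], -0.4]]
[[[35.3, -4.8, -1.1], -0.4]]
```

View pics/s10c.png

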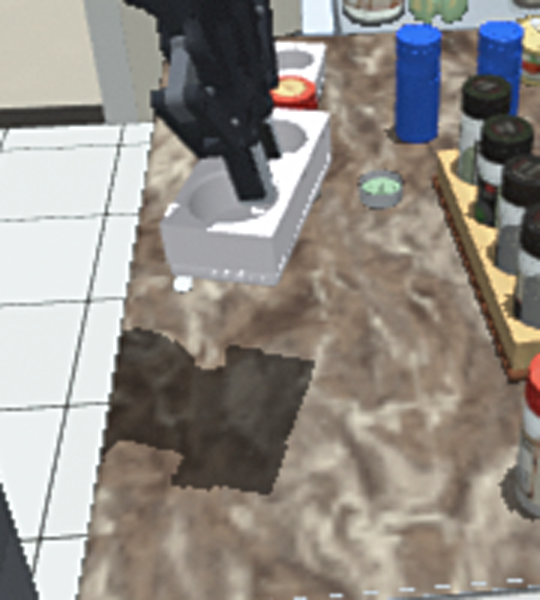

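Request:
carry_out([
  [[20,-4,0],-0.4],
  [[35,-7,0],-0.4],
  [[38,-7,0],-0.5],
  [[38,-7,0],-0.5],
  [[38,-7,0],-0.5],
  [[38,-7,0],-0.5],
  [[38,-6,0],-0.5],
  [[38,-6,0],-0.5],
  [[38,-6,0],-0.5],
  [[30,-5,0],-0.5],
])

```text
clock: 30.5
position: [0.4602, 0.1578, 0.1631]
ee_rot: [0.098, 0.764, 0.636, 0.055]
contact_force: [0.9, -0.2, -1.2]
width: 0.0164
```

```bash
python3 go.py .4617 .1877 .16 80.1 38
```

```text
30.5 [0.4602 0.1578 0.1631] yaw 79.3 tz [ 0.209 -0.079 -0.975] q [ 0.29  0.12  1.92 -0.17  0.93 -1.01] F [ 0.9 -0.2 -1.2] w 16.4 d [ 1.5 29.9 -3.1] tool [29.8 -4.4  1. ] 1
[[[29.8, -4.4, 1.0], -0.8]]
```

Request:
carry_out([
  [[18,-3,4],-0.6],
  [[2,-3,20],0],
  [[0,0,5],0],
  [[0,0,0],0],
])

```text
clock: 30.83
position: [0.4616, 0.1851, 0.1278]
ee_rot: [0.096, 0.757, 0.644, 0.054]
contact_force: [0.3, -0.8, -1.5]
width: 0.0162
```

```bash
python3 go.py .4617 .1877 .085 80.1 38
```

```text
30.83 [0.4616 0.1851 0.1278] yaw 80.6 tz [ 0.206 -0.075 -0.976] q [ 0.34  0.18  1.95 -0.19  0.85 -0.95] F [ 0.3 -0.8 -1.5] w 16.2 d [  0.1   2.6 -42.8] tool [ 4.4 -9.5 41.6] 2
[[[2.2, -4.8, 20.8], 0.2], [[2.2, -4.8, 20.8], 0.2]]
```

Request:
carry_out([
  [[3,-5,18],0],
  [[1,-5,18],0],
  [[0,0,0],0],
])

```text
clock: 31.08
position: [0.4598, 0.186, 0.0895]
ee_rot: [0.096, 0.757, 0.644, 0.054]
contact_force: [-1.4, -0.4, -1.6]
width: 0.0161
```

```bash
python3 go.py .4617 .1877 .075 80.1 38
python3 - <<'E'
from est import *
d=shot('top','t11'); e=shot('side','s11')
def crop(d,o,s,S,L):
    im=cv2.resize(d['frame'][o[1]:o[1]+s[1],o[0]:o[0]+s[0]],None,fx=S,fy=S,interpolation=cv2.INTER_CUBIC)
    for l in L:
        q=(proj(d,l)-o+.5)*S-.5; cv2.polylines(im,[np.round(q*8).astype(int).reshape(-1,1,2)],False,(255,0,255),1,cv2.LINE_AA,3)
    return im
p=manip.get_state()['position']; c=p+[-.0099,.0048,-.026]
L=[rect(.4518,.1925,-.18,.06,.12,.04),rect(c[0],c[1],-.18,.06,.12,c[2]+.04),rect(c[0],c[1],-.18,.06,.12,c[2])]
cv2.imwrite('pics/st.png',np.hstack([crop(d,(125,195),(80,70),5,L),crop(e,(180,105),(80,70),5,L)]))
E
```

```text
31.08 [0.4598 0.186  0.0895] yaw 80.4 tz [ 0.205 -0.076 -0.976] q [ 0.35  0.22  2.01 -0.21  0.75 -0.92] F [-1.4 -0.4 -1.6] w 16.1 d [  1.9   1.7 -14.5] tool [ 2.6 -1.6 14.4] 1
[[[2.6, -1.6, 14.4], 0.3]]
```

View pics/st.png

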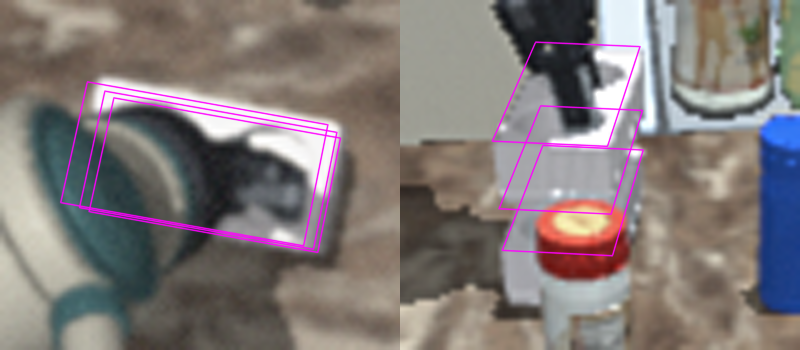

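Run:
```python
from est import *
from scipy.ndimage import map_coordinates
p=manip.get_state()['position']
def edge(d,P0,n,z,rng):  # offset of white edge along outward n from point P0, at height z (m)
    t=np.arange(-.015,.015,.0005); out=[]
    g=cv2.cvtColor(d['frame'],cv2.COLOR_BGR2GRAY).astype(float)
    for s in rng:
        P=np.array([[*(P0+s*np.array([-n[1],n[0]])+u*n),z] for u in t]); q=proj(d,P)
        v=map_coordinates(g,[q[:,1],q[:,0]],order=1); k=np.argmin(np.gradient(cv2.GaussianBlur(v.reshape(1,-1),(9,1),0).ravel())); out.append(t[k]*1000)
    return np.round(out,1)
w=-.18; ex=np.array([np.cos(w),np.sin(w)]); ey=np.array([-np.sin(w),np.cos(w)])
for name,c,z in (('t8',np.array([.4518,.1925]),.04),('t11',p[:2]+[-.0099,.0048],p[2]-.026+.04)):
    d=dict(np.load(f'pics/{name}.npz'))
    print(name,c,z,'x+',edge(d,c+.03*ex,ex,z,np.arange(-.05,.051,.01)),'y-',edge(d,c-.06*ey,-ey,z,np.arange(-.02,.021,.005)),'x-',edge(d,c-.03*ex,-ex,z,np.arange(-.05,.051,.01)))
```

```text
t8 [0.4518 0.1925] 0.04 x+ [  2.    1.    1.5   1.    1.    1.5   0.5   0.5 -11.5   0.5   1. ] y- [1.5 1.  2.  1.5 2.  2.  1.  2.  1.5] x- [1.5 1.  1.5 0.5 1.  1.5 1.5 1.  1.  2.  1. ]
t11 [0.45229307 0.19154416] 0.10624222239697584 x+ [2.5 2.  2.5 3.  3.5 3.5 4.5 3.5 4.  4.  3.5] y- [ 8.5 10.5  5.   6.   7.   6.5  7.5  7.   7.5] x- [  9.   -2.   -4.5 -10.5 -13.5  -6.5 -11.5   2.    3.    2.    1.5]
```

```bash
python3 go.py .458 .1915 .078 80.0 38
```

```text
31.18 [0.4622 0.1867 0.0922] yaw 80.4 tz [ 0.21  -0.075 -0.975] q [ 0.35  0.22  2.   -0.21  0.75 -0.92] F [ 0.3  0.1 -1. ] w 16.6 d [ -4.2   4.8 -14.2] tool [ 4.6 -7.9 12.6] 1
[[[4.6, -7.9, 12.6], 0.4]]
```

Request:
carry_out([
  [[5,-9,8],0.3],
  [[0,-2,4],0],
])

```text
clock: 31.35
position: [0.458, 0.1921, 0.0811]
ee_rot: [0.098, 0.76, 0.64, 0.059]
contact_force: [-1.1, 0.3, -1.3]
width: 0.0169
```

```bash
python3 go.py .458 .1915 .063 80.0 38
```

```text
31.35 [0.458  0.1921 0.0811] yaw 80.0 tz [ 0.216 -0.073 -0.974] q [ 0.36  0.23  2.03 -0.22  0.72 -0.88] F [-1.1  0.3 -1.3] w 16.9 d [  0.   -0.6 -18.1] tool [ 0.1 -4.  17.7] 1
[[[0.1, -4.0, 17.7], -0.0]]
```

Request:
carry_out([
  [[0,-3,6],0],
  [[0,-2,6],0],
])

```text
clock: 31.52
position: [0.4581, 0.192, 0.0705]
ee_rot: [0.1, 0.76, 0.64, 0.062]
contact_force: [-0.5, -0.3, -1.7]
width: 0.0165
```

```bash
python3 go.py .458 .1915 .062 80.0 38
```

```text
31.52 [0.4581 0.192  0.0705] yaw 80.0 tz [ 0.222 -0.072 -0.972] q [ 0.36  0.25  2.04 -0.23  0.68 -0.87] F [-0.5 -0.3 -1.7] w 16.5 d [-0.1 -0.5 -8.5] tool [-0.2 -2.   8.3] 1
[[[-0.2, -2.0, 8.3], -0.0]]
```

Request:
carry_out([
  [[0,-2,4],0],
])

```text
clock: 31.6
position: [0.4577, 0.1919, 0.0664]
ee_rot: [0.1, 0.76, 0.639, 0.063]
contact_force: [-0.8, -0.1, -1.0]
width: 0.0166
```

Request:
carry_out([
  [[0,-1,3],0],
])

```text
clock: 31.68
position: [0.4574, 0.1916, 0.0631]
ee_rot: [0.1, 0.76, 0.639, 0.063]
contact_force: [-0.9, 0.1, -0.9]
width: 0.0161
```

```bash
python3 go.py .458 .1915 .062 80.0 38
```

```text
31.68 [0.4574 0.1916 0.0631] yaw 79.9 tz [ 0.223 -0.072 -0.972] q [ 0.36  0.26  2.06 -0.24  0.66 -0.86] F [-0.9  0.1 -0.9] w 16.1 d [ 0.6 -0.1 -1.1] tool [0.  0.3 1.2] 1
[[[0.0, 0.3, 1.2], -0.1]]
```

Request:
carry_out([
  [[0,0,2],0],
])

```text
clock: 31.77
position: [0.4581, 0.1913, 0.061]
ee_rot: [0.1, 0.76, 0.639, 0.063]
contact_force: [-0.4, -0.3, 1.2]
width: 0.0166
```

Request:
carry_out([
  [[0,0,2],0],
])

```text
clock: 31.85
position: [0.4597, 0.1908, 0.0599]
ee_rot: [0.101, 0.759, 0.64, 0.064]
contact_force: [-3.1, -4.7, 19.9]
width: 0.0165
```

```bash
python3 go.py .458 .1915 .062 80.0 38
```

```text
31.85 [0.4597 0.1908 0.0599] yaw 80.0 tz [ 0.226 -0.072 -0.971] q [ 0.36  0.26  2.06 -0.25  0.65 -0.85] F [-3.1 -4.7 19.9] w 16.5 d [-1.7  0.7  2.1] tool [ 0.3 -1.2 -2.5] 1
[[[0.3, -1.2, -2.5], -0.0]]
```

Request:
carry_out([
  [[0,0,0],0],
  [[0,0,0],0],
  [[0,-1,0],0],
], fingers=32)

```text
clock: 32.1
position: [0.4604, 0.1912, 0.0605]
ee_rot: [0.102, 0.759, 0.639, 0.065]
contact_force: [-0.2, -0.2, 0.3]
width: 0.0324
```

Request:
carry_out([
  [[0,2,-10],0],
  [[0,3,-18],0],
  [[0,6,-30],0],
  [[0,7,-38],0],
  [[0,7,-38],0],
  [[-5,0,-38],0],
  [[-38,-5,-10],0],
  [[-38,-5,0],0],
  [[-38,-5,0],0],
  [[-38,-5,0],0],
])

```text
clock: 32.93
position: [0.3984, 0.0525, 0.2536]
ee_rot: [0.102, 0.754, 0.646, 0.068]
contact_force: [0.8, -0.8, 0.1]
width: 0.0318
```

```bash
python3 go.py .30 -.06 .3 80.0 38
python3 - <<'E'
from est import *
from scipy.ndimage import map_coordinates
d=shot('top','t12'); e=shot('side','s12')
w=-.18; ex=np.array([np.cos(w),np.sin(w)]); ey=np.array([-np.sin(w),np.cos(w)]); c=np.array([.4518,.1925])
g=cv2.cvtColor(d['frame'],cv2.COLOR_BGR2GRAY).astype(float); t=np.arange(-.015,.015,.0005)
for n,h,nm in ((ex,.03,'x+'),(-ex,.03,'x-'),(ey,.06,'y+'),(-ey,.06,'y-')):
    o=[]
    for s in np.linspace(-.4,.4,7)*(.12 if h==.03 else .06):
        q=proj(d,[[*(c+h*n+s*np.array([-n[1],n[0]])+u*n),.076] for u in t]); v=map_coordinates(g,[q[:,1],q[:,0]],order=1)
        o.append(t[np.argmin(np.gradient(cv2.GaussianBlur(v.reshape(1,-1),(9,1),0).ravel()))]*1000)
    print(nm,np.round(o,1))
def crop(d,o,s,S,L):
    im=cv2.resize(d['frame'][o[1]:o[1]+s[1],o[0]:o[0]+s[0]],None,fx=S,fy=S,interpolation=cv2.INTER_CUBIC)
    for l in L:
        q=(proj(d,l)-o+.5)*S-.5; cv2.polylines(im,[np.round(q*8).astype(int).reshape(-1,1,2)],False,(255,0,255),1,cv2.LINE_AA,3)
    return im
L=[rect(*c,w,.06,.12,z) for z in(.04,.076)]
a=crop(d,(130,130),(240,115),3,[L[1]]); b=crop(e,(180,100),(120,88),3,L)
b=np.hstack([b,crop(e,(180,100),(120,88),3,[])])
cv2.imwrite('pics/fin.png',np.vstack([a,b]))
E
```

```text
32.93 [0.3984 0.0525 0.2536] yaw 81.0 tz [ 0.234 -0.066 -0.97 ] q [ 0.02 -0.13  1.93 -0.08  1.11 -1.37] F [ 0.8 -0.8  0.1] w 31.8 d [ -98.4 -112.5   46.4] tool [-127.9  -66.9  -60.6] 5
[[[-25.6, -13.4, -12.1], 0.2], [[-25.6, -13.3, -12.1], 0.2], [[-25.7, -13.2, -12.1], 0.2], [[-25.7, -13.1, -12.1], 0.2], [[-25.8, -13.0, -12.1], 0.2]]
x+ [6.  6.  6.  5.5 5.5 5.  5. ]
x- [ 2.  -3.   1.5 -2.  -2.  -2.5 -2.5]
y+ [-1.5 -1.  -0.5 -1.5 -1.  -0.5 -2. ]
y- [4.  3.5 4.  4.5 3.5 4.  4. ]
```

The viewer limit is reached, so I'll check seating height numerically from the side view, first validating the method on the single tray at the start.

Run:
```python
from est import *
from scipy.ndimage import map_coordinates
w=-.18; ex=np.array([np.cos(w),np.sin(w)]); ey=np.array([-np.sin(w),np.cos(w)]); c0=np.array([.4518,.1925])
def prof(f,c,h,side,zs,ss):
    d=dict(np.load(f'pics/{f}.npz')); g=cv2.cvtColor(d['frame'],cv2.COLOR_BGR2GRAY).astype(float)
    for s in ss:
        q=proj(d,[[*(c+side*.06*ey+s*ex),z] for z in zs]); v=map_coordinates(g,[q[:,1],q[:,0]],order=1)
        print(f,'end',side,'s',s,v.astype(int).tolist())
zs=np.arange(-.008,.1,.004); print((zs*1000).astype(int).tolist())
for s in ([-.025,-.015,.0,.02],): 
    prof('side0',c0,0,-1,zs,s); prof('s12',c0+.004*ex-.0026*ey,0,-1,zs,s)
    prof('side0',c0,0,1,zs,[-.02,0,.02]); prof('s12',c0+.004*ex-.0026*ey,0,1,zs,[-.02,0,.02])
```

```text
[-8, -4, 0, 4, 8, 12, 16, 20, 24, 28, 32, 36, 40, 44, 48, 52, 56, 60, 64, 68, 72, 76, 79, 83, 88, 92, 96, 100]
side0 end -1 s -0.025 [128, 125, 109, 76, 153, 180, 168, 165, 164, 164, 163, 161, 217, 255, 255, 248, 201, 141, 115, 120, 119, 139, 173, 170, 149, 124, 115, 119]
side0 end -1 s -0.015 [140, 138, 107, 82, 168, 181, 169, 164, 166, 167, 166, 168, 237, 255, 238, 165, 163, 211, 253, 255, 255, 222, 187, 177, 169, 147, 142, 124]
side0 end -1 s 0.0 [166, 167, 164, 161, 166, 175, 180, 177, 109, 54, 55, 55, 59, 61, 112, 143, 177, 190, 159, 177, 251, 254, 197, 150, 150, 192, 238, 255]
side0 end -1 s 0.02 [50, 42, 61, 143, 177, 189, 197, 192, 132, 62, 56, 62, 60, 62, 118, 163, 214, 217, 221, 192, 183, 255, 205, 162, 165, 164, 167, 233]
s12 end -1 s -0.025 [143, 150, 118, 68, 122, 169, 172, 164, 164, 164, 165, 165, 163, 161, 188, 176, 164, 165, 164, 164, 164, 221, 254, 253, 232, 176, 133, 112]
s12 end -1 s -0.015 [132, 126, 119, 95, 127, 151, 152, 162, 166, 166, 162, 126, 115, 128, 148, 144, 154, 163, 164, 164, 159, 216, 255, 234, 164, 184, 241, 255]
s12 end -1 s 0.0 [138, 146, 146, 166,
[... 518 characters left out ...]
84, 102, 151, 156, 155, 155, 156, 155, 156, 155, 156, 155, 154, 155]
side0 end 1 s 0.02 [140, 144, 161, 195, 214, 242, 250, 254, 255, 253, 255, 255, 209, 107, 104, 186, 242, 240, 239, 239, 240, 239, 239, 239, 239, 239, 239, 239]
s12 end 1 s -0.02 [213, 209, 152, 160, 237, 219, 166, 163, 163, 164, 160, 173, 233, 254, 220, 165, 164, 163, 172, 235, 255, 191, 148, 154, 155, 154, 155, 155]
s12 end 1 s 0 [218, 204, 153, 154, 247, 255, 243, 183, 150, 151, 153, 200, 252, 255, 225, 159, 163, 164, 161, 176, 245, 204, 149, 152, 152, 153, 152, 153]
s12 end 1 s 0.02 [101, 116, 126, 132, 127, 129, 145, 138, 136, 140, 148, 144, 181, 215, 247, 255, 254, 245, 247, 254, 254, 250, 239, 238, 239, 238, 238, 239]
```

The near top edge sits at 76 mm across the whole width and the far edge at about 76–77 mm, so the tray is level with its origin about 36 mm up and the pads are in. I'll check the red caps and jars against the earlier pictures, then hand in.

Run:
```python
from h import *
for v,A,B,bx in (('side','side0','s12',[(200,145,240,180),(280,220,335,290)]),('top','top0','t12',[(205,210,235,245),(335,150,370,190)])):
    for a,b,c,d in bx:
        r=[]
        for n in (A,B):
            f=np.load(f'pics/{n}.npz')['frame'][b:d,a:c]; h=cv2.cvtColor(f,cv2.COLOR_BGR2HSV)
            m=((h[...,0]<8)|(h[...,0]>172))&(h[...,1]>140)&(h[...,2]>90); ys,xs=np.nonzero(m); r.append((xs.mean().round(1) if len(xs) else None,ys.mean().round(1) if len(xs) else None,len(xs)))
        print(v,r)
a=np.load('pics/t8.npz')['frame'].astype(int);b=np.load('pics/t12.npz')['frame'].astype(int)
print('caddy diff',np.abs(a-b)[145:185,210:315].mean(),np.percentile(np.abs(a-b)[145:185,210:315],99))
a=np.load('pics/s7.npz')['frame'].astype(int);b=np.load('pics/s12.npz')['frame'].astype(int)
print('side caddy diff',np.abs(a-b)[140:240,265:320].mean())
s=manip.get_state(); print(s['clock'],s['contact_force'])
manip.sign_off()
```

```text
side [(np.float64(16.1), np.float64(9.3), 168), (np.float64(16.1), np.float64(9.2), 171)]
side [(np.float64(27.8), np.float64(29.9), 397), (np.float64(27.8), np.float64(29.9), 398)]
top [(np.float64(16.1), np.float64(16.1), 77), (np.float64(15.8), np.float64(15.8), 68)]
top [(np.float64(15.6), np.float64(16.3), 85), (np.float64(15.4), np.float64(16.7), 81)]
caddy diff 3.9526190476190477 11.0
side caddy diff 1.8953939393939394
33.0333 [0.56943373 0.46215084 0.10883197]
the job is handed in; nothing more can be done
```

I put all three loose black-capped jars into the caddy beside the one already there, then stacked the emptied tray on the other, and handed in at about 33 s. One thing may still have failed the run: a wrist-force spike at the 120 N limit, described below.

**Last checks**
- **Jars:** the last pictures I viewed showed all four standing upright in their pockets. Image comparison found no real change there at the end.
- **Tray:** it is level, with its origin about 36 mm above the lower one. It sits about 4 mm off in x and 2.6 mm off in y, inside the 8 mm limit but close to the pad clearance. The viewer limit was reached, so I checked the final stack only by measuring the images.
- **Red jars:** they have not moved by more than about half a pixel (about 1 mm).
- **Robot:** the gripper was clear of everything at the end.

**What went wrong on the way**
- **Tool tilt:** the tool slowly drifted to about 0.2 rad of tilt. To keep that from mattering, I gripped the tray by the web between its pockets.
- **Force spike:** I tried to level the tool by pressing the open fingertips on the worktop. One reading reached about 118 N vertical, roughly 121 N in total, against the 120 N wrist limit. I can't tell whether that counts as a breach.
- **Rim contact:** the last jar touched the caddy rim once at about 62 N before I backed off and re-aimed it.

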